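# Refit the air-valve bank: oilers, knobs, priming

### The job

Put the air-valve bank back together: first slide both oilers along their bays until each stands flush against the valve block, with no gap left. Then fit every loose dial knob onto a spindle of its own, any one, turned so that the bore's flat (under the pointed nose) meets the spindle's flat, and push it fully home until it snaps. Last, prime the oilers: press the left oiler's plunger right down to its stop and let it come up, then the right one's, and leave everything else on the worktop where it stands.

Things in the scene. Friction and masses are not known exactly. Their poses are not given: they have to be found in the camera images.
- bank: fixed valve bank right of the saw fence. Origin: on the worktop under the centre of its grey block (90 mm in x, 250 in y, 40 high); x away from the oilers, y left along the block. Before the block's front face (x = -45 mm) lies a steel tray to x = -160 mm, 5 mm thick, with two bays centred on y = +60 (left) and -60 mm, 62 mm wide between 8 mm ribs that rise to z = 15 mm
- seat1 (a point): foot of the left D-shaped spindle (bank y = +80 mm), on its axis at the block's top face. The spindle is steel, 24 mm across, 24 mm tall, its top 5 mm tapered; z up; its flat lies 6 mm from the axis on its -x side, so a knob fits with its x axis along this x axis (about 0.1 rad of play). It turns stiffly about z (0.03 N m); each spindle starts at its own angle
- seat2 (a point): foot of the middle spindle (bank y = 0), like seat1. Two sprung catches before and behind each spindle (tops 19 mm above the block) snap over a knob's rim when it is pushed down with 10 to 20 N; once home, the knob's underside rests on the block's top, so its origin lies at this point
- seat3 (a point): foot of the right spindle (bank y = -80 mm), like seat1 and seat2
- knob1: loose black dial knob, 54 mm across, 62 mm tall, 70 g (heavy base), upright; some starts have only two of the three. Origin: centre of its underside, z up. Rim 54 mm across up to z = 7 mm, waist 46 mm across up to z = 32, on top a pinch bar (z = 32 to 62 mm, 18 mm wide in y, x = -22 to +22) whose -x end runs out into a pointed nose to x = -36 mm, with a white line on it
- knob2: a second knob just like knob1 (they are interchangeable and fit any spindle). Its D-shaped bore is open below, 27 mm across and 26 mm deep; the bore's flat lies 7.5 mm from the axis on the -x side, under the nose
- knob3: a third knob just like knob1 and knob2; where a knob is missing, a spindle stays bare
- oiler_left: left oiler, loose 0.4 kg module in the left bay (floor 5 mm above the worktop); slides along the bay towards the block. Origin: centre of its underside; x points at the block. Grey base 56 x 56 mm, 34 mm high; above it a round aluminium neck 42 mm across, z = 34 to 72 mm; above that a sprung plunger with a black cap 34 mm across, top at z = 96 mm
- oiler_right: right oiler, loose 0.4 kg module in the right bay (floor 5 mm above the worktop); slides along the bay towards the block. Origin: centre of its underside; x points at the block. Grey base 56 x 56 mm, 34 mm high; above it a round aluminium neck 42 mm across, z = 34 to 72 mm; above that a sprung plunger with a black cap 34 mm across, top at z = 96 mm
- oiler_left_face (a point): centre of the left oiler's face that must meet the block, 28 mm from its origin along x and 17 mm up; flush means it lies at bank x = -45 mm
- oiler_right_face (a point): centre of the right oiler's face that must meet the block, 28 mm from its origin along x and 17 mm up; flush means it lies at bank x = -45 mm
- plunger_left (a joint): travel of the left oiler's sprung plunger, m: 0 up, 0.014 bottomed on its stop; takes 5 N to start and 12 N to bottom; springs back up
- plunger_right (a joint): travel of the right oiler's sprung plunger, m: 0 up, 0.014 bottomed on its stop; takes 5 N to start and 12 N to bottom; springs back up
- plunger_left_top (a point): centre of the top of the left oiler's black plunger cap; moves with the plunger
- plunger_right_top (a point): centre of the top of the right oiler's black plunger cap; moves with the plunger
- tape_measure: bystander: grey tape measure standing near the knobs, 38 x 84 x 68 mm; origin at the centre of its underside; leave it alone
- sanding_block: bystander: brown cork sanding block near the knobs, 65 x 116 x 37 mm; origin at the centre of its underside; leave it alone

How it is judged:
By the outcome, as a careful person would: the job done as asked, in the order asked, and still so for the second after the job is handed in, with the robot touching nothing.
Of knob1, knob2, knob3 only 2 to 3 are there at a start; the rules pass over those that are not, and their reading is None.
At some moment in a run one of knob1, knob2, knob3 may be knocked a few centimetres aside while the robot is not near it.
Once in a run the grip may slacken for a moment while it holds something.
It also fails if it takes over 210 s, if anything falls off the work surface, if the arm or the gripper's body presses on something with over 40 N, if the wrist force passes 120 N, or if a joint passes its speed limit or range.

### The arm

A 6-joint arm with a two-finger parallel gripper is mounted at the origin on a cart in front of the work surface, level with it; the furniture and walls round the work are solid. World frame = base frame: x ahead of the robot, y to its left, z up, the work surface at z = 0. Lengths are in m, angles in rad, forces in N, time in s.
With the tool pointing down it reaches from about 0.375 to 0.975 m from the base axis. Payload 3.8 kg.
Tool frame: the origin (TCP) lies on the centre line of the jaws, within the pads' length; the fingertips stand 14 mm ahead of it and the grasp point (between the pads) lies 5 mm behind it; z points along the fingers, y is the line along which they close (so a half turn about z gives the same grasp; the last joint's range is limited). The gripper opens to 85 mm and grips with 20 to 120 N. Pads are 22 mm wide; open, the fingers measure 114 mm over their backs; the gripper's body (76 mm by 85 mm) begins 54 mm behind the grasp point. The pads swing forward as they close: fully open they stand 13 mm farther back than shut.
Start: joints at [-1.247, 0.264, 1.604, -0, 1.274, -0.037], TCP at [0.238, -0.632, 0.245] pointing down, gripper open.
Joint ranges: [-2.63, 2.63], [-0.94, 2.18], [0.31, 2.57], [-1.31, 4.45], [0, 2.66], [-2.55, 2.55]. Speed limits (rad/s): [2.57, 2.57, 3.14, 3.14, 3.14, 3.14].

### API

Orientations are given as a rotation vector (axis times angle).
In Python, from workcell import bot, eyes, spot_in gives the robot as it stands.
- The arm moves only by the tool carry_out, never from a script. Its argument "series" is text: rows parted by semicolons, each of 4 numbers parted by spaces: the shift along the world's x, y, z in m, then the turn about the world's z in degrees. In form: tx ty tz roll; .... A call has 1 to 20 rows; each row shifts and turns the commanded pose from where the row before left it; what a row does not reach is not made up. A row lasts 1/8 s, in which the tool goes at most 62.5 mm and 10.7 degrees, less where a joint would pass 70% of its speed; a pose out of reach is approached as far as the arm can. A call is refused whole if a number of a shift passes 0.0625 or a number of a turn 10.7, either way. A call with a gripper value outside its range is refused whole. "jaw" is the gripper command: -1 is shut, 1 is fully open, values between are in proportion, set as the call begins (left out, the last holds). The fingers move at their own pace and stop on an object; "grip_force" is the grip in N (left out, the last holds). Time passes only in rows, so rows that do not move let the fingers close. It gives the time, the measured TCP pose, the force, the opening and the grip force at its end, in the units of the state.
- bot.read_state(): the state, without advancing time (a new reading comes with each control period).
- eyes.read_camera(name): name is "scene" or "side" or "wrist"; returns (picture, depth): 384x512x3 uint8, blue, green, red; 384x512 float32, m along the optical axis (not along the pixel's ray), 0 where there is no reading.
- eyes.get_calibration(name): a dict with "K" (3x3 intrinsics, pixels), "position" and "rotation" of the camera in the world; the wrist camera has in their place "T_tool_cam" (4x4, takes a point from camera to tool coordinates, whose origin is the TCP and whose axes are the flange's). Camera axes: x right, y down, z forward; pixel columns grow to the right and rows downward; lengths in m; the calibration is good to about 2 mm. A picture is of the moment at which its call begins: read the wrist's pose just before it. get_calibration takes no time and is no camera call.
- bot.finish_job(): hands the job in; it is judged then, once.
Trained networks look in the newest picture that a camera, given by its name, has taken for a name from the list of things; names that differ only in an ending like _2 or _b are one class to them, and where a whole thing is asked for, a point or a joint stands for the part that bears it (a point fixed in the world has none). Each returns a list of dicts, best first, with "score" (0 to 1); they miss things now and then, are a little off and sometimes report something else, mostly with a low value. They report only what shows in the picture. A call takes as long as a camera call.
- spot_in(camera, target): "rect" ([centre column, centre row, width, height] in pixels, round what is visible of it).
The state is a dict: "time": time; "q": joint angles; "joint_vel": joint speeds; "joint_torque": joint torques, N m; "tool_pos": TCP position; "tcp_rot": TCP orientation; "wrist_force": force on the tool from outside, world axes, zero at the start; "torque": the same for the moment, N m; "width": opening from 0.0 (shut) to 1.0 (fully open); "grip_force": force on a finger pad.
Only numpy, scipy, OpenCV 4.12 (cv2) and the standard library are available. Lean on these libraries where they do the work, as an engineer would, in place of code of your own. Each camera call takes 0.05 s, during which the arm holds its last target. There are 200 camera calls.

## Working session

There is one attempt and no reset: what is moved stays moved. The work goes in short steps, Python scripts to look and compute and a tool call to move; the robot and the scene stay as the last step left them, time stands still between calls to the robot, and variables do not carry over. Pictures are saved under pics/ and viewed, at most 14 in all, crops included, and the job is handed in when it is done.

Besides the shell and the picture viewer there is one more tool, called after "Emit:" as a command line: name --argument value ..., lists and objects as JSON in quotes. carry_out: Moves the arm, as the interface text tells. Its arguments: {"type":"object","properties":{"series":{"type":"string"},"jaw":{"type":"number"},"grip_force":{"type":"number"}},"required":["series"]}

```bash
ls; mkdir -p pics; cat > h.py <<'E'
import numpy as np, cv2
from scipy.spatial.transform import Rotation as R
from workcell import bot, eyes, spot_in
def cam(name):
    s=bot.read_state(); im,d=eyes.read_camera(name); c=eyes.get_calibration(name)
    K=np.array(c["K"])
    if name=="wrist":
        T=np.eye(4);T[:3,:3]=R.from_rotvec(s["tcp_rot"]).as_matrix();T[:3,3]=s["tool_pos"]
        T=T@np.array(c["T_tool_cam"])
    else:
        T=np.eye(4);r=np.array(c["rotation"]);T[:3,:3]=r if r.shape==(3,3) else R.from_rotvec(r).as_matrix();T[:3,3]=c["position"]
    return im,d,K,T
def cloud(d,K,T):
    v,u=np.indices(d.shape); p=np.stack([(u-K[0,2])/K[0,0]*d,(v-K[1,2])/K[1,1]*d,d],-1)
    w=p@T[:3,:3].T+T[:3,3]; w[d<=0]=np.nan; return w
def px(p,K,T):
    c=T[:3,:3].T@(np.array(p)-T[:3,3]); return K[:2,:2]@(c[:2]/c[2])+K[:2,2]
E
python3 - <<'E'
from h import *
s=bot.read_state();print({k:np.round(v,3).tolist() for k,v in s.items()})
for n in ("scene","side","wrist"):
    im,d,K,T=cam(n);cv2.imwrite(f"pics/{n}0.png",im);print(n,K.round(1).tolist(),T.round(3).tolist())
    np.savez(f"{n}0.npz",im=im,d=d,K=K,T=T)
    w=cloud(d,K,T)
    for t in ("knob1","oiler_left","bank","tape_measure","sanding_block"):
        for r in spot_in(n,t)[:4]:
            u,v,a,b=r["rect"];print(n,t,round(r["score"],2),np.round(r["rect"]),np.round(w[int(min(v,383)),int(min(u,511))],3))
E
```

```text
pics
{'time': 0.0, 'q': [-1.247, 0.265, 1.605, 0.0, 1.274, -0.037], 'joint_vel': [0.0, -0.0, 0.002, 0.001, -0.001, -0.001], 'joint_torque': [-0.001, -51.511, -36.731, -0.0, 0.013, 0.0], 'tool_pos': [0.238, -0.631, 0.244], 'tcp_rot': [-3.088, -0.563, 0.0], 'wrist_force': [0.382, -0.182, -0.664], 'torque': [0.053, 0.054, -0.021], 'grip_force': 0.0, 'width': 0.998}
scene [[492.4, 0.0, 258.3], [0.0, 492.4, 197.0], [0.0, 0.0, 1.0]] [[-0.55, -0.519, 0.655, -0.459], [-0.835, 0.329, -0.441, 0.585], [0.013, -0.789, -0.614, 1.0], [0.0, 0.0, 0.0, 1.0]]
scene knob1 0.93 [209. 255.  19.  25.] [0.422 0.156 0.043]
scene knob1 0.84 [197. 225.  16.  23.] [0.532 0.131 0.056]
scene knob1 0.69 [160. 264.  15.  25.] [0.446 0.286 0.06 ]
scene oiler_left 0.74 [297. 199.  13.  26.] [ 0.467 -0.178  0.069]
scene bank 0.72 [310. 191.  96.  43.] [0.151 0.051 0.394]
scene bank 0.54 [194. 226.  18.  27.] [0.534 0.14  0.055]
scene tape_measure 0.88 [197. 204.  23.  29.] [0.64  0.079 0.039]
scene sanding_block 0.9 [214. 280.  51.  40.] [0.335 0.186 0.037]
side [[397.4, 0.0, 251.7], [0.0, 397.4, 193.0], [0.0, 0.0, 1.0]] [[-0.941, -0.159, 0.298, 0.228], [-0.338, 0.488, -0.805, 0.716], [-0.018, -0.858, -0.513, 0.56], [0.0, 0.0, 0.0, 1.0]]
side knob1 0.82 [204. 248.  25.  39.] [0.55  0.141 0.04 ]
side knob1 0.65 [214. 316.  31.  48.] [0.457 0.3   0.041]
side knob1 0.65 [258. 268.  31.  35.] [0.427 0.158 0.037]
side oiler_left 0.61 [288. 170.  26.  29.] [ 0.457 -0.177  0.08 ]
side oiler_left 0.3 [304. 160.  17.  34.] [ 0.442 -0.298  0.054]
side bank 0.69 [276. 167.  98.  39.] [ 0.517 -0.268  0.038]
side sanding_block 0.71 [290. 289.  53.  64.] [0.352 0.199 0.041]
side sanding_block 0.69 [289. 170.  23.  28.] [ 0.459 -0.181  0.08 ]
wrist [[276.2, 0.0, 253.4], [0.0, 276.2, 192.6], [0.0, 0.0, 1.0]] [[0.352, -0.9, -0.256, 0.304], [-0.936, -0.339, -0.096, -0.607], [-0.0, 0.274, -0.962, 0.375], [0.0, 0.0, 0.0, 1.0]]
```

```bash
python3 - <<'E'
import cv2,numpy as np
a=cv2.imread("pics/side0.png");b=cv2.imread("pics/scene0.png")
A=cv2.resize(a[110:350,170:350],None,fx=2.2,fy=2.5);B=cv2.resize(b[150:310,130:370],None,fx=1,fy=1)
cv2.imwrite("pics/s1.png",cv2.resize(a[110:350,150:370],(550,600)))
cv2.imwrite("pics/s2.png",cv2.resize(b[150:310,130:370],(800,533)))
E
```

```text
(no output)
```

View pics/s1.png

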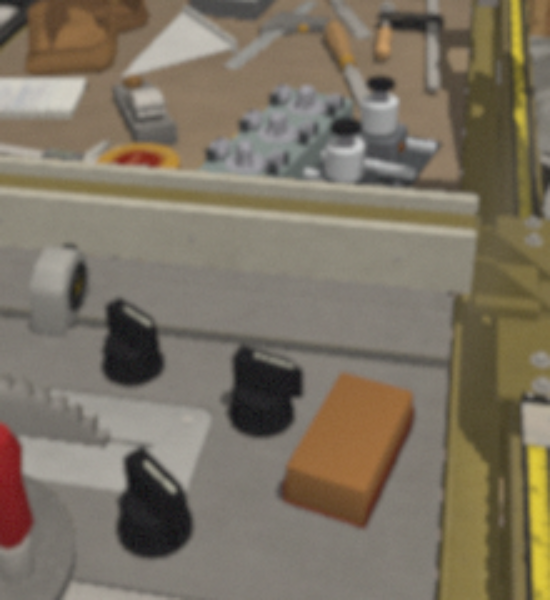

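View pics/s2.png

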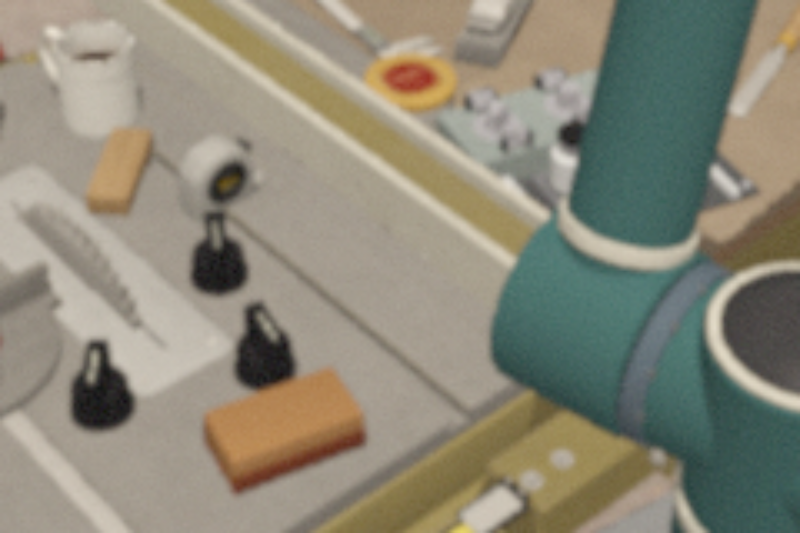

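The pictures show three knobs left of the fence at about (204,248), (214,316) and (258,268) in the side view. The bank, with both oilers, is right of it at about (276,167). I'll look at it with the wrist camera.

Emit:
carry_out --series "0.02 0.038 0.01 0;0.02 0.038 0.01 0;0.02 0.038 0.01 0;0.02 0.038 0.01 0;0.02 0.038 0.01 0;0.02 0.038 0 0;0.02 0.038 0 0;0.02 0.038 0 0;0.02 0.038 0 0;0.02 0.038 0 0;0 0 0 0;0 0 0 0"

```text
time: 2.4
tool_pos: [0.4382, -0.2517, 0.2954]
tcp_rot: [3.09, 0.565, -0.0]
wrist_force: [0.1, -0.2, 0.6]
width: 1.001
grip_force: 0.0
```

```bash
python3 - <<'E'
from h import *
im,d,K,T=cam("wrist");np.savez("w1.npz",im=im,d=d,K=K,T=T);cv2.imwrite("pics/w1.png",cv2.resize(im,(800,600)))
w=cloud(d,K,T);print(T.round(3).tolist(),bot.read_state()["tool_pos"])
for t in ("knob1","oiler_left","bank","seat1","plunger_left_top"):
    for r in spot_in("wrist",t)[:4]:
        u,v,a,b=r["rect"];print(t,round(r["score"],2),np.round(r["rect"]),np.round(w[int(min(v,383)),int(min(u,511))],3))
E
```

```text
[[0.353, -0.9, -0.256, 0.504], [-0.936, -0.339, -0.097, -0.227], [0.0, 0.274, -0.962, 0.425], [0.0, 0.0, 0.0, 1.0]] [ 0.43805998 -0.25208516  0.29537314]
oiler_left 0.82 [221. 132.  50.  61.] [ 0.473 -0.199  0.102]
oiler_left 0.71 [299. 168.  55.  52.] [ 0.464 -0.3    0.097]
bank 0.73 [283. 108. 229. 216.] [ 0.523 -0.259  0.059]
seat1 0.7 [298.  78.  16.  16.] [ 0.562 -0.263  0.065]
seat1 0.64 [352. 112.  18.  19.] [ 0.549 -0.342  0.065]
seat1 0.57 [241.  44.  20.  19.] [ 0.573 -0.185  0.065]
```

View pics/w1.png

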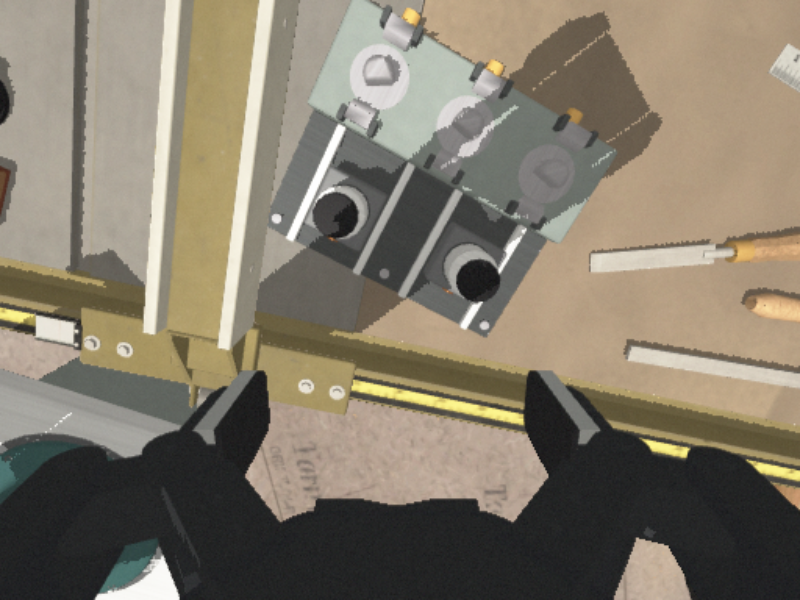

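The view shows the bank clearly: spindles at about (380,70), (468,125) and (548,173), with the oiler caps at (335,213) and (475,280). I'll fit the poses from depth.

```bash
cat > bank.py <<'E'
from h import *
def load(f):
    z=np.load(f);return z["im"],z["d"],z["K"],z["T"]
def circ(P):
    A=np.c_[2*P,np.ones(len(P))];s=np.linalg.lstsq(A,(P**2).sum(1),rcond=None)[0];return s[:2],np.sqrt(s[2]+s[:2]@s[:2])
def near(w,c,r,z0,z1):
    m=(np.hypot(w[...,0]-c[0],w[...,1]-c[1])<r)&(w[...,2]>z0)&(w[...,2]<z1);return w[m]
E
python3 - <<'E'
from bank import *
im,d,K,T=load("w1.npz");w=cloud(d,K,T)
P=near(w,(.55,-.26),.16,.034,.044)
rect=cv2.minAreaRect(P[:,:2].astype(np.float32)*1000);print("block top",rect,np.median(P[:,2]))
for c in((.573,-.185),(.562,-.263),(.549,-.342)):
    Q=near(w,c,.02,.055,.075);zt=np.percentile(Q[:,2],90);Q=Q[Q[:,2]>zt-.003]
    print("spindle",len(Q),Q.mean(0).round(4),zt.round(4),Q.max(0)-Q.min(0),cv2.minEnclosingCircle(Q[:,:2].astype(np.float32)*1000))
    h=cv2.convexHull(Q[:,:2].astype(np.float32)*1000)[:,0]; e=np.roll(h,-1,0)-h;L=np.hypot(*e.T)
    ap=cv2.approxPolyDP(h[:,None],1.0,True)[:,0];e=np.roll(ap,-1,0)-ap;L=np.hypot(*e.T);i=L.argmax();n=np.array([e[i][1],-e[i][0]])/L[i];n*=np.sign(n@(ap[i]-Q[:,:2].mean(0)*1000));print("flat len",L.round(1),"normal deg",np.degrees(np.arctan2(n[1],n[0])))
for c in((.47,-.2),(.455,-.31)):
    Q=near(w,c,.045,.093,.11);print("cap",len(Q),Q.mean(0).round(4),cv2.minEnclosingCircle(Q[:,:2].astype(np.float32)*1000))
    Q=near(w,c,.05,.030,.045);r=cv2.minAreaRect(Q[:,:2].astype(np.float32)*1000);print("base",r)
# fence
sel=w[(w[...,1]>-.19)&(w[...,2]>.02)&(w[...,1]<.1)]
for y in np.arange(-.15,.06,.015):
    m=(abs(w[...,1]-y)<.004)&(abs(w[...,0]-.5)<.05);print(round(y,3),np.nanpercentile(w[m][:,2],[10,50,95]).round(3) if m.any() else None)
E
```

```text
block top ((519.7830810546875, -241.5174102783203), (288.1846923828125, 180.26231384277344), 82.97803497314453) 0.04079034819126076
spindle 206 [ 0.5734 -0.186   0.0645] 0.0655 [0.01760393 0.02036257 0.00396863] ((572.0458374023438, -186.45700073242188), 10.284733772277832)
flat len [ 6.2  8.2  9.5  5.6  3.  14.3  3.9  7.8] normal deg -159.93614
spindle 192 [ 0.5637 -0.2665  0.0645] 0.0654 [0.01879012 0.02074389 0.00522362] ((562.379638671875, -266.272705078125), 10.6466064453125)
flat len [ 5.   4.6 16.2  2.7  7.4 10.4  5.1  9.7] normal deg 161.00691
spindle 173 [ 0.5536 -0.3453  0.0644] 0.0654 [0.01672804 0.02102571 0.00446077] ((552.0426635742188, -345.0863952636719), 10.763164520263672)
flat len [ 8.5  3.7 17.5  3.7  7.   7.5  6.4  5.4] normal deg 162.25493
cap 672 [ 0.4635 -0.1942  0.1017] ((463.0786437988281, -194.025390625), 16.85816192626953)
base ((463.0703430175781, -193.90850830078125), (55.977203369140625, 56.039772033691406), 82.9566421508789)
cap 607 [ 0.4551 -0.3125  0.1016] ((454.45989990234375, -312.9156188964844), 16.922252655029297)
base ((453.2218017578125, -312.9823303222656), (55.919342041015625, 58.79427719116211), 82.74488067626953)
-0.15 [0.005 0.006 0.041]
-0.135 [0.001 0.006 0.007]
-0.12 [0.001 0.028 0.071]
-0.105 [0.057 0.071 0.073]
-0.09 [0.057 0.058 0.059]
-0.075 [0.057 0.058 0.059]
-0.06 [0.057 0.058 0.06 ]
-0.045 [0.057 0.071 0.073]
-0.03 [0.07  0.071 0.071]
-0.015 None
-0.0 [0.    0.001 0.003]
0.015 [0.    0.001 0.003]
0.03 [0.    0.001 0.003]
0.045 [0.    0.001 0.002]
```

Emit:
carry_out --series "0.005 0.012 -0.008 -5.6;0.005 0.012 -0.009 -5.6;0.005 0.012 -0.009 -5.6;0.005 0.011 -0.009 -5.5;0.005 0.011 -0.01 -5.5;0 0 0 0;0 0 0 0" --jaw 0.5 --grip_force 25

```text
time: 3.58
tool_pos: [0.4633, -0.1942, 0.2506]
tcp_rot: [3.135, -0.193, 0.0]
wrist_force: [-0.2, 0.1, 0.0]
width: 0.753
grip_force: 0.0
```

```bash
cat >> bank.py <<'E'
from scipy.optimize import least_squares
def bankfit(w,seed=(.5624,-.2663),yaw=np.radians(-7.1)):
    # coarse bank coords, keep block top and fit its outline
    for it in range(3):
        u=np.array([np.cos(yaw),np.sin(yaw)]);v=np.array([-u[1],u[0]])
        q=w[...,:2]-np.array(seed);X=q@u;Y=q@v
        m=(abs(w[...,2]-.0405)<.003)&(abs(Y)<.132)&(X>-.049)&(X<.06)
        P=w[m][:,:2]
        (c,s,a)=cv2.minAreaRect(P.astype(np.float32)*1000)
        print("rect",np.round(c,1),np.round(s,1),round(a,2),"X rng",np.percentile(X[m],[.3,99.7]).round(4),"Y",np.percentile(Y[m],[.3,99.7]).round(4))
        break
def spindle(w,c):
    Q=near(w,c,.02,.045,.075)
    z=np.percentile(Q[:,2],90)
    out=[]
    for a,b in((-.0015,.002),):
        S=Q[(Q[:,2]>z+a)]
        h=cv2.convexHull(S[:,:2].astype(np.float32)*1000)[:,0]
        # dense hull sampling, fit D: circle radius r + flat at dist k
        t=np.linspace(0,1,20,endpoint=False)[:,None];D=np.concatenate([p+(q-p)*t for p,q in zip(h,np.roll(h,-1,0))])
        best=None
        for a0 in np.radians(np.arange(120,241,10)):
            def f(x):
                q=D-x[:2];n=np.array([np.cos(x[2]),np.sin(x[2])])
                return np.maximum(np.hypot(*q.T)-x[3],q@n-x[4])
            r=least_squares(f,[*D.mean(0),a0,9.5,5],loss="soft_l1")
            if best is None or r.cost<best.cost:best=r
        x=best.x;out=(x[:2].round(1),"knob yaw",round(np.degrees(x[2])-180,1),"r",x[3].round(1),"k",x[4].round(1),"cost",round(best.cost,2),"n",len(S),"z",z.round(4))
    return out
E
python3 - <<'E'
from bank import *
im,d,K,T=cam("wrist");np.savez("w2.npz",im=im,d=d,K=K,T=T);print(bot.read_state()["tool_pos"])
cv2.imwrite("pics/w2.png",cv2.resize(im,(800,600)))
for f in("w1.npz","w2.npz"):
    im,d,K,T=load(f);w=cloud(d,K,T);bankfit(w)
    for c in((.572,-.186),(.5625,-.2665),(.552,-.345)):print(spindle(w,c))
    for c in((.463,-.194),(.4545,-.313)):
        Q=near(w,c,.03,.097,.11);print("cap",cv2.minEnclosingCircle(Q[:,:2].astype(np.float32)*1000))
E
```

```text
[ 0.46336777 -0.19422367  0.25082346]
rect [ 562. -266.] [249.8  89.9] 82.84 X rng [-0.0452  0.0436] Y [-0.1232  0.1238]
(array([ 571.7, -186.8]), 'knob yaw', np.float64(22.7), 'r', np.float64(8.8), 'k', np.float64(4.1), 'cost', np.float64(12.26), 'n', 139, 'z', np.float64(0.0655))
(array([ 561.6, -266. ]), 'knob yaw', np.float64(-26.5), 'r', np.float64(9.2), 'k', np.float64(4.0), 'cost', np.float64(12.61), 'n', 137, 'z', np.float64(0.0654))
(array([ 551.5, -344.9]), 'knob yaw', np.float64(-16.1), 'r', np.float64(8.9), 'k', np.float64(3.5), 'cost', np.float64(8.63), 'n', 117, 'z', np.float64(0.0653))
cap ((463.0786437988281, -194.025390625), 16.85816192626953)
cap ((454.45989990234375, -312.9156188964844), 16.922252655029297)
rect [ 562.  -266.1] [249.7  88. ] 82.9 X rng [-0.0444  0.0433] Y [-0.1232  0.124 ]
(array([ 572. , -186.7]), 'knob yaw', np.float64(20.6), 'r', np.float64(8.9), 'k', np.float64(4.7), 'cost', np.float64(5.63), 'n', 175, 'z', np.float64(0.0655))
(array([ 562.2, -265.7]), 'knob yaw', np.float64(-19.7), 'r', np.float64(9.0), 'k', np.float64(4.1), 'cost', np.float64(3.15), 'n', 190, 'z', np.float64(0.0652))
(array([ 551.6, -345. ]), 'knob yaw', np.float64(-16.8), 'r', np.float64(9.1), 'k', np.float64(3.7), 'cost', np.float64(7.44), 'n', 169, 'z', np.float64(0.0654))
cap ((463.124267578125, -194.06005859375), 16.79502296447754)
cap ((454.39300537109375, -313.0202331542969), 16.9528751373291)
```

View pics/w2.png

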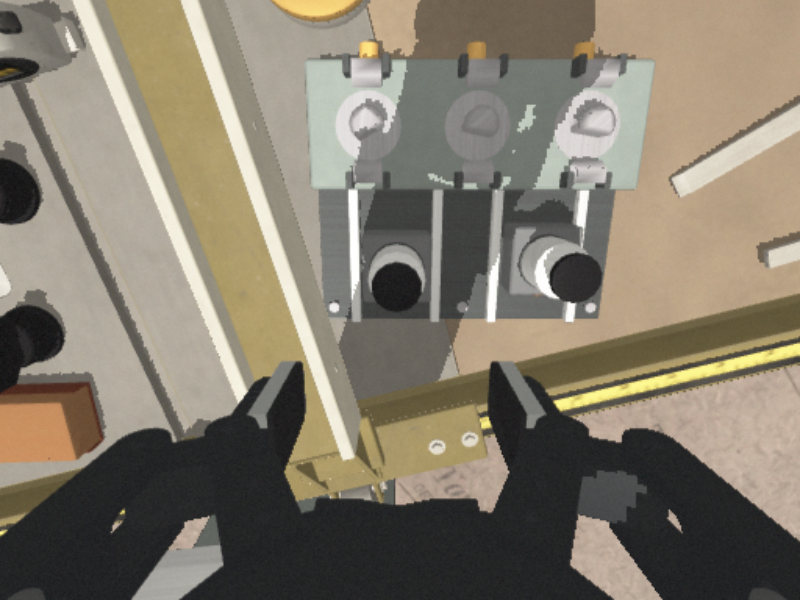

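The view shows the fence slanting towards the left bay at its near end, around (350,440). I'll check the clearance before lowering.

```bash
python3 - <<'E'
from bank import *
im,d,K,T=load("w2.npz");w=cloud(d,K,T)
for x in(.38,.4,.43,.46,.49,.52,.55):
    m=(abs(w[...,0]-x)<.005)&(w[...,2]>.05)&(w[...,1]<.1)&(w[...,1]>-.168)
    print(x,w[m][:,1].min().round(3) if m.any() else None)
y=np.radians(-7.13);u=np.array([np.cos(y),np.sin(y)]);v=np.array([-u[1],u[0]])
for Y in(.06,-.06):print(np.array([.562,-.266])-.073*u+Y*v)
E
```

```text
0.38 -0.133
0.4 -0.131
0.43 -0.126
0.46 -0.163
0.49 -0.168
0.52 -0.114
0.55 -0.11
[ 0.49701177 -0.19740314]
[ 0.48211724 -0.31647519]
```

Emit:
carry_out --series "0 0 -0.04 0;0 0 -0.04 0;0 0 -0.04 0;0 0 -0.03 0;0 0 -0.03 0;0 0 -0.01 0;0 0 0 0"

```text
time: 4.5
tool_pos: [0.4632, -0.1938, 0.0603]
tcp_rot: [-3.135, 0.195, 0.001]
wrist_force: [-0.0, -0.7, 0.3]
width: 0.747
grip_force: 0.0
```

Emit:
carry_out --series "0 0 0 0;0 0 0 0;0 0 0 0;0 0 0 0" --jaw -1

```text
time: 5.0
tool_pos: [0.4646, -0.1944, 0.062]
tcp_rot: [3.134, -0.195, 0.005]
wrist_force: [-0.5, -2.3, 6.2]
width: 0.479
grip_force: 26.3
```

Emit:
carry_out --series "0.006 -0.0006 0 0;0.006 -0.0006 0 0;0.006 -0.0007 0 0;0.006 -0.0007 0 0;0.006 -0.0007 0 0;0.002 -0.0002 0 0;0 0 0 0"

```text
time: 5.88
tool_pos: [0.4955, -0.1978, 0.0618]
tcp_rot: [3.134, -0.194, 0.0]
wrist_force: [-3.5, -1.6, 8.3]
width: 0.484
grip_force: 27.6
```

Emit:
carry_out --series "0.001 -0.0001 0.001 0;0.001 -0.0001 0 0;0.001 -0.0001 0 0;0 0 0 0"

```text
time: 6.38
tool_pos: [0.4979, -0.1977, 0.0617]
tcp_rot: [3.135, -0.194, -0.001]
wrist_force: [-4.1, -2.3, 6.6]
width: 0.484
grip_force: 27.1
```

Emit:
carry_out --series "0.001 -0.0001 0 0;0.001 -0.0001 0 0;0.001 -0.0001 0 0;0 0 0 0"

```text
time: 6.88
tool_pos: [0.5013, -0.1978, 0.0613]
tcp_rot: [3.135, -0.195, -0.0]
wrist_force: [-3.3, -3.5, 4.4]
width: 0.481
grip_force: 26.4
```

Emit:
carry_out --series "0 0 0 0;0 0 0 0;0 0 0.01 0;0 0 0.03 0;0 0 0.05 0;0 0 0.05 0;-0.02 -0.05 0.03 0;-0.02 -0.05 0 0;0 0 0 0" --jaw 0.5

```text
time: 8.0
tool_pos: [0.4606, -0.3006, 0.2329]
tcp_rot: [3.133, -0.202, 0.003]
wrist_force: [0.1, -0.0, -0.5]
width: 0.752
grip_force: 0.0
```

```bash
cat >> bank.py <<'E'
C=np.array([.562,-.266]);yw=np.radians(-7.13);U=np.array([np.cos(yw),np.sin(yw)]);V=np.array([-U[1],U[0]])
def oilers(w):
    for n,Y in(("L",.06),("R",-.06)):
        q=w[...,:2]-C;X=q@U;yy=q@V
        m=(abs(yy-Y)<.03)&(X<-.02)&(X>-.17)&(w[...,2]>.09)&(w[...,2]<.115)
        (c,r)=cv2.minEnclosingCircle(w[m][:,:2].astype(np.float32)*1000);c=np.array(c)/1000
        m2=(abs(yy-Y)<.03)&(X<-.0465)&(X>-.17)&(abs(w[...,2]-.039)<.003)
        print(n,"cap",c.round(4),"r",round(r,1),"bank x",((c-C)@U*1000).round(1),"y",((c-C)@V*1000).round(1),"top z",np.median(w[m][:,2]).round(4),"base X",np.percentile(X[m2],[1,99]).round(4))
E
python3 - <<'E'
from bank import *
im,d,K,T=cam("wrist");w=cloud(d,K,T);print(bot.read_state()["tool_pos"]);oilers(w)
E
```

```text
[ 0.4609083  -0.2988144   0.23209144]
L cap [ 0.4644 -0.194 ] r 17.0 bank x -105.8 y 59.3 top z 0.1018 base X [-0.1321 -0.0779]
R cap [ 0.4548 -0.3136] r 16.8 bank x -100.4 y -60.6 top z 0.1018 base X [-0.1276 -0.0727]
```

```bash
python3 - <<'E'
from bank import *
im,d,K,T=cam("wrist");w=cloud(d,K,T);print(bot.read_state()["tool_pos"]);oilers(w)
cv2.imwrite("pics/w3.png",im[:260])
E
```

```text
[ 0.46109836 -0.29774607  0.23156404]
L cap [ 0.4646 -0.194 ] r 17.1 bank x -105.6 y 59.4 top z 0.1018 base X [-0.1322 -0.078 ]
R cap [ 0.4549 -0.3136] r 16.8 bank x -100.4 y -60.5 top z 0.1018 base X [-0.1274 -0.0726]
```

View pics/w3.png

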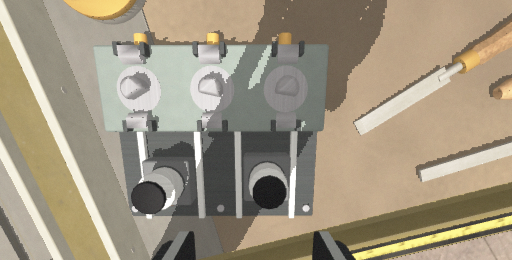

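The picture shows the left oiler (cap at 148,197) back about where it began, even though the jaws seemed to hold it. I'll repeat the slide and look at each stage.

Emit:
carry_out --series "0.0015 0.035 0 0;0.0015 0.035 0 0;0.0015 0.035 0 0;0 -0.001 -0.06 0;0 0 -0.05 0;0 0 -0.04 0;0 0 -0.02 0;0 0 0 0;0 0 0 0"

```text
time: 9.22
tool_pos: [0.4666, -0.1932, 0.0621]
tcp_rot: [3.135, -0.194, 0.002]
wrist_force: [0.3, -0.4, -0.4]
width: 0.744
grip_force: 0.0
```

Emit:
carry_out --series "0 0 0 0;0 0 0 0;0 0 0 0;0 0 0 0" --jaw -1

```text
time: 9.72
tool_pos: [0.467, -0.194, 0.0629]
tcp_rot: [3.135, -0.196, 0.004]
wrist_force: [-1.1, 1.5, 5.7]
width: 0.483
grip_force: 25.7
```

Emit:
carry_out --series "0.006 -0.0006 0 0;0.006 -0.0006 0 0;0.006 -0.0007 0 0;0 0 0 0"

```text
time: 10.22
tool_pos: [0.4834, -0.196, 0.0635]
tcp_rot: [3.135, -0.195, -0.002]
wrist_force: [-7.6, 1.6, 16.2]
width: 0.479
grip_force: 28.9
```

```bash
python3 - <<'E'
from bank import *
im,d,K,T=cam("wrist");w=cloud(d,K,T);print(bot.read_state()["tool_pos"]);oilers(w)
cv2.imwrite("pics/w4.png",im)
E
```

```text
[ 0.48336643 -0.19597026  0.0635027 ]
L cap [ 0.4953 -0.1972] r 30.0 bank x -74.7 y 60.0 top z 0.104 base X [-0.0861 -0.0716]
R cap [ 0.4556 -0.3007] r 10.8 bank x -101.2 y -47.7 top z 0.0979 base X [-0.1261 -0.0727]
```

View pics/w4.png

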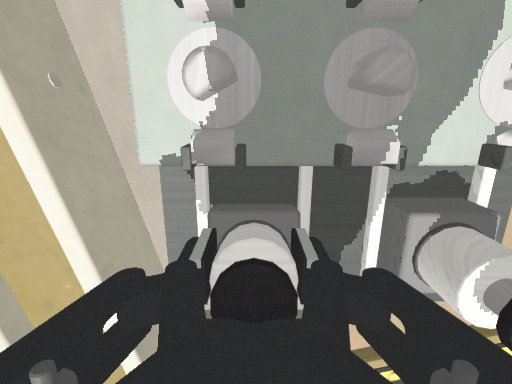

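```bash
python3 - <<'E'
from bank import *
im,d,K,T=cam("wrist");w=cloud(d,K,T);s=bot.read_state();print(s["tool_pos"],s["wrist_force"],s["torque"])
q=w[...,:2]-C;X=q@U;Y=q@V
for v in range(195,245,4):
    print(v,[(round(X[v,u]*1000),round(Y[v,u]*1000),round(w[v,u,2]*1000)) for u in(225,255,285)])
E
```

```text
[ 0.48339894 -0.19598517  0.06353204] [-8.60472239  1.56846071 14.89708857] [0.24304476 1.31763302 0.05464484]
195 [(-72, 80, 7), (-72, 59, 6), (-72, 37, 6)]
199 [(-75, 80, 6), (-75, 59, 6), (-75, 37, 7)]
203 [(-78, 80, 6), (-78, 59, 6), (-78, 37, 6)]
207 [(-74, 78, 27), (-74, 59, 27), (-74, 40, 27)]
211 [(-73, 77, 37), (-72, 59, 39), (-73, 41, 38)]
215 [(-74, 77, 39), (-74, 59, 40), (-74, 41, 39)]
219 [(-77, 77, 40), (-77, 59, 40), (-77, 41, 39)]
223 [(-79, 77, 41), (-77, 59, 45), (-79, 41, 41)]
227 [(-81, 77, 42), (-75, 59, 57), (-81, 41, 41)]
231 [(-84, 77, 42), (-73, 59, 66), (-84, 41, 42)]
235 [(-85, 76, 45), (-72, 59, 74), (-86, 41, 42)]
239 [(-82, 75, 57), (-72, 59, 77), (-87, 41, 45)]
243 [(-78, 74, 69), (-73, 59, 78), (-85, 42, 54)]
```

Depth shows the base tipped forward, with its rear edge raised, instead of sliding. The tray has too much friction to push at the neck, so I'll push low on the base with a finger's back. First I'll release gently and check the room behind.

Emit:
carry_out --series "-0.006 0.0006 0 0;-0.006 0.0006 0 0;-0.004 0.0004 0 0;0 0 0 0;0 0 0 0"

```text
time: 10.95
tool_pos: [0.4676, -0.1941, 0.0614]
tcp_rot: [3.135, -0.195, -0.001]
wrist_force: [0.6, -0.0, 4.2]
width: 0.485
grip_force: 27.7
```

Emit:
carry_out --series "0 0 0 0;0 0 0 0;0 0 0 0;0 0 0.03 0;0 0 0.05 0;0 0 0.04 0;-0.02 -0.02 0 0;0 0 0 0" --jaw 0.5

```text
time: 11.95
tool_pos: [0.4472, -0.2146, 0.1817]
tcp_rot: [3.135, -0.198, 0.001]
wrist_force: [-0.0, -0.0, -0.5]
width: 0.754
grip_force: 0.0
```

```bash
python3 - <<'E'
from bank import *
im,d,K,T=cam("wrist");w=cloud(d,K,T);print(bot.read_state()["tool_pos"]);oilers(w)
W=np.concatenate([cloud(*load(f)[1:]).reshape(-1,3) for f in("w1.npz","w2.npz")])
q=W[:,:2]-C;X=q@U;Y=q@V
for Y0 in(.10,.08,.06,.04,-.04,-.06,-.08):
    print(Y0,[(round(x*1000),round(np.nanpercentile(W[m][:,2],95)*1000)) for x in np.arange(-.26,-.13,.01) for m in[(abs(X-x)<.005)&(abs(Y-Y0)<.01)] if m.sum()>3])
E
```

```text
[ 0.44732866 -0.21395596  0.18110356]
L cap [ 0.459  -0.1931] r 16.8 bank x -111.3 y 59.6 top z 0.1018 base X [-0.1378 -0.0837]
R cap [ 0.4547 -0.3133] r 17.0 bank x -100.6 y -60.3 top z 0.1018 base X [-0.1274 -0.0732]
0.1 [(-260, 72), (-250, 72), (-240, 72), (-230, 72), (-220, 72), (-210, 72), (-200, 68), (-190, 2), (-180, 3), (-170, 3), (-160, 16), (-150, 17), (-140, 17)]
0.08 [(-260, 1), (-250, -15), (-240, 2), (-230, 2), (-220, 2), (-210, 2), (-200, 2), (-190, 2), (-180, 2), (-170, 2), (-160, 7), (-150, 7), (-140, 7)]
0.06 [(-250, -16), (-240, 1), (-230, 2), (-220, 2), (-210, 2), (-200, 3), (-190, 2), (-180, 2), (-170, 3), (-160, 359), (-150, 370), (-140, 373)]
0.04 [(-260, -80), (-240, -15), (-230, 2), (-220, 2), (-210, 2), (-200, 2), (-190, 3), (-180, 2), (-170, 2), (-160, 360), (-150, 357), (-140, 363)]
-0.04 [(-260, -34), (-250, -80), (-240, -81), (-220, -15), (-210, 2), (-200, 2), (-190, 2), (-180, 2), (-170, 2), (-160, 6), (-150, 7), (-140, 7)]
-0.06 [(-260, -30), (-250, -81), (-240, -81), (-210, -11), (-200, 2), (-190, 2), (-180, 2), (-170, 2), (-160, 7), (-150, 7), (-140, 7)]
-0.08 [(-260, -29), (-250, -34), (-240, -80), (-230, -81), (-210, -16), (-200, 2), (-190, 2), (-180, 2), (-170, 2), (-160, 7), (-150, 7), (-140, 7)]
```

Emit:
carry_out --series "-0.0085 0.0033 0 10;-0.0085 0.0033 0 10;-0.0085 0.0033 0 10;-0.0085 0.0033 0 10;-0.0085 0.0033 0 10;-0.0085 0.0033 0 10;-0.0085 0.0033 0 10;-0.0085 0.0033 0 10;-0.0085 0.0033 0 10;0 0 0 0;0 0 -0.05 0;0 0 -0.05 0;0 0 -0.035 0;0 0 -0.02 0;0 0 0 0;0 0 0 0"

```text
time: 14.0
tool_pos: [0.3721, -0.1845, 0.0269]
tcp_rot: [2.356, 2.077, 0.001]
wrist_force: [0.6, 0.2, 1.7]
width: 0.751
grip_force: 0.0
```

Emit:
carry_out --series "0.005 -0.0006 0 0;0.005 -0.0006 0 0;0.005 -0.0006 0 0;0.005 -0.0006 0 0;0 0 0 0"

```text
time: 14.62
tool_pos: [0.392, -0.1869, 0.0266]
tcp_rot: [2.355, 2.079, 0.001]
wrist_force: [-2.6, 0.7, 3.6]
width: 0.75
grip_force: 1.7
```

Emit:
carry_out --series "0.004 -0.0005 0 0;0.004 -0.0005 0 0;0.004 -0.0005 0 0;0.004 -0.0005 0 0;0.004 -0.0005 0 0;0 0 0 0"

```text
time: 15.38
tool_pos: [0.4113, -0.1891, 0.0263]
tcp_rot: [-2.355, -2.079, 0.0]
wrist_force: [-4.1, 0.3, 4.9]
width: 0.754
grip_force: 2.3
```

```bash
python3 - <<'E'
from bank import *
im,d,K,T=cam("wrist");w=cloud(d,K,T);print(bot.read_state()["tool_pos"]);oilers(w)
w=cloud(*cam("side")[1:]);oilers(w)
cv2.imwrite("pics/w5.png",im)
E
```

```text
[ 0.41129788 -0.18911053  0.02631354]
L cap [ 0.4412 -0.1774] r 39.4 bank x -130.8 y 73.0 top z 0.1004 base X [-0.1268 -0.0547]
  return _methods._mean(a, axis=axis, dtype=dtype,
  ret = ret.dtype.type(ret / rcount)
Traceback (most recent call last):
  File "bank.py", line 44, in oilers
    print(n,"cap",c.round(4),"r",round(r,1),"bank x",((c-C)@U*1000).round(1),"y",((c-C)@V*1000).round(1),"top z",np.median(w[m][:,2]).round(4),"base X",np.percentile(X[m2],[1,99]).round(4))
                                                                                                                                                        ~~~~~~~~~~~~~^^^^^^^^^^^^^^
IndexError: index -1 is out of bounds for axis 0 with size 0
```

Emit:
carry_out --series "0.004 -0.0005 0 0;0.004 -0.0005 0 0;0.004 -0.0005 0 0;0.002 -0.0002 0 0;0 0 0 0"

```text
time: 16.05
tool_pos: [0.4195, -0.1898, 0.0263]
tcp_rot: [-2.347, -2.074, 0.011]
wrist_force: [-27.5, 1.8, 27.3]
width: 0.745
grip_force: 13.7
```

```bash
sed -i 's/^        (c,r)=cv2/        if m.sum()<20: continue\n        (c,r)=cv2/; s/,"base X".*$/,"base X",np.percentile(X[m2],[1,99]).round(4) if m2.any() else None)/' bank.py; python3 - <<'E'
from bank import *
for n in("wrist","side","scene"):
    im,d,K,T=cam(n);w=cloud(d,K,T);oilers(w)
    cv2.imwrite(f"pics/{n}5.png",im)
    print(spot_in(n,"oiler_left"))
E
```

```text
L cap [ 0.4457 -0.1775] r 43.8 bank x -126.4 y 73.4 top z 0.101 base X [-0.1184 -0.0471]
[{'rect': [423.6, 269.1, 174.1, 157.6], 'score': 0.84}]
L cap [ 0.4666 -0.1844] r 65.3 bank x -104.8 y 69.1 top z 0.1042 base X [-0.1184 -0.0468]
[{'rect': [274.6, 166.8, 20.1, 32.3], 'score': 0.85}]
R cap [ 0.4511 -0.3157] r 19.5 bank x -103.8 y -63.1 top z 0.1006 base X [-0.1296 -0.1138]
[]
```

View pics/wrist5.png

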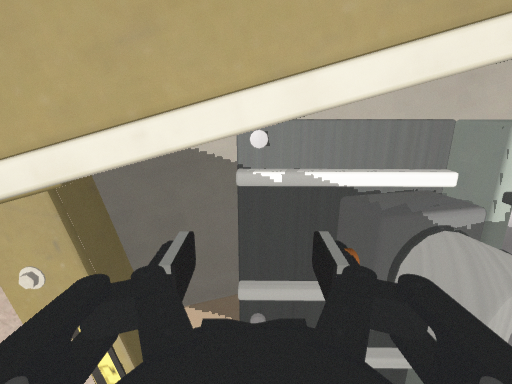

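Emit:
carry_out --series "-0.003 0.0004 0 0;-0.01 0.001 0 0;-0.012 0.0015 0 0;0 0 0.05 0;0 0 0.05 0;0 0 0.05 0;-0.01 -0.04 0.02 0;-0.01 -0.04 0 0;-0.006 -0.032 0 0;0 0 0 0;0 0 0 0"

```text
time: 17.73
tool_pos: [0.3741, -0.2994, 0.1958]
tcp_rot: [-2.355, -2.078, -0.001]
wrist_force: [-0.2, -0.2, -0.4]
width: 0.748
grip_force: 0.0
```

```bash
python3 - <<'E'
from bank import *
print(bot.read_state()["tool_pos"])
for n in("wrist","side"):
    im,d,K,T=cam(n);w=cloud(d,K,T);oilers(w)
E
```

```text
[ 0.37412576 -0.2994069   0.1958442 ]
L cap [ 0.4881 -0.1966] r 17.1 bank x -82.0 y 59.7 top z 0.1017 base X [-0.1097 -0.0557]
R cap [ 0.4542 -0.3132] r 17.0 bank x -101.2 y -60.2 top z 0.1017 base X [-0.1288 -0.0746]
L cap [ 0.4897 -0.1953] r 17.8 bank x -80.6 y 61.2 top z 0.1029 base X [-0.1097 -0.0541]
R cap [ 0.4544 -0.3121] r 16.8 bank x -101.1 y -59.1 top z 0.1026 base X [-0.1285 -0.0734]
```

The left oiler is only at bank x -82, which leaves a 9 mm gap: the outer finger links were leaning on the neck and tipping it. I'll grip each neck instead, unload it by lifting 3 mm within the bay, carry it forward and set it down flush. The right one goes first.

Emit:
carry_out --series "0.0089 -0.0015 0 -10;0.0089 -0.0015 0 -10;0.0089 -0.0015 0 -10;0.0089 -0.0015 0 -10;0.0089 -0.0015 0 -10;0.0089 -0.0015 0 -10;0.0089 -0.0015 0 -10;0.0089 -0.0015 0 -10;0.0089 -0.0015 0 -10;0 0 0 0;0 0 -0.05 0;0 0 -0.04 0;0 0 -0.03 0;0 0 -0.014 0;0 0 0 0;0 0 0 0"

```text
time: 19.82
tool_pos: [0.4554, -0.3141, 0.0638]
tcp_rot: [3.134, -0.194, 0.003]
wrist_force: [0.2, 0.0, 0.5]
width: 0.753
grip_force: 0.0
```

Emit:
carry_out --series "0 0 0 0;0 0 0 0;0 0 0 0;0 0 0 0;0 0 0.002 0;0 0 0.002 0;0 0 0 0" --jaw -1 --grip_force 45

```text
time: 20.7
tool_pos: [0.4538, -0.3131, 0.0656]
tcp_rot: [-3.135, 0.195, 0.002]
wrist_force: [0.4, -0.3, -4.5]
width: 0.478
grip_force: 46.0
```

Emit:
carry_out --series "0 0 0.001 0;0.005 -0.0006 0 0;0.005 -0.0006 0 0;0.005 -0.0006 0 0;0.005 -0.0006 0 0;0.005 -0.0006 0 0;0.002 -0.0003 0 0;0 0 0 0;0 0 0 0"

```text
time: 21.82
tool_pos: [0.4812, -0.3166, 0.0672]
tcp_rot: [-3.135, 0.195, 0.001]
wrist_force: [-1.5, -0.4, -5.0]
width: 0.474
grip_force: 46.0
```

Emit:
carry_out --series "0.001 -0.0001 0 0;0.001 -0.0001 0 0;0 0 0 0"

```text
time: 22.2
tool_pos: [0.4832, -0.3169, 0.0673]
tcp_rot: [-3.135, 0.195, 0.001]
wrist_force: [-0.9, 0.3, -4.1]
width: 0.479
grip_force: 46.0
```

Emit:
carry_out --series "0.001 -0.0001 0 0;0.001 -0.0001 0 0;0 0 0 0"

```text
time: 22.58
tool_pos: [0.4835, -0.3168, 0.0669]
tcp_rot: [-3.135, 0.195, 0.007]
wrist_force: [-6.9, 0.2, -1.6]
width: 0.475
grip_force: 46.3
```

Contact with the block at -6.9 N. I'll lower it, release and check.

Emit:
carry_out --series "0 0 -0.002 0;0 0 -0.002 0;0 0 0 0"

```text
time: 22.95
tool_pos: [0.4835, -0.3167, 0.0643]
tcp_rot: [-3.134, 0.195, 0.007]
wrist_force: [-10.5, 3.0, 7.4]
width: 0.476
grip_force: 47.3
```

Emit:
carry_out --series "0 0 0 0;0 0 0 0;0 0 0 0;0 0 0.03 0;0 0 0.05 0;0 0 0.03 0;0.002 0.055 0 0;0.002 0.055 0 0;0 0 0 0" --jaw 0.5

```text
time: 24.08
tool_pos: [0.4894, -0.2041, 0.1734]
tcp_rot: [-3.135, 0.189, -0.0]
wrist_force: [0.1, -0.2, 0.7]
width: 0.753
grip_force: 0.0
```

```bash
python3 - <<'E'
from bank import *
print(bot.read_state()["tool_pos"])
for n in("wrist","side"):
    im,d,K,T=cam(n);w=cloud(d,K,T);oilers(w)
E
```

```text
[ 0.48942324 -0.20409512  0.17337718]
L cap [ 0.489  -0.1965] r 16.9 bank x -81.1 y 59.9 top z 0.1018 base X [-0.1074 -0.0536]
R cap [ 0.4821 -0.316 ] r 17.1 bank x -73.1 y -59.5 top z 0.1017 base X [-0.0997 -0.0471]
L cap [ 0.4897 -0.1951] r 18.0 bank x -80.6 y 61.4 top z 0.1027 base X [-0.1101 -0.0526]
R cap [ 0.4818 -0.3162] r 18.4 bank x -73.4 y -59.7 top z 0.1024 base X [-0.1008 -0.054 ]
```

Emit:
carry_out --series "0 0.0076 0 0;0 0 -0.05 0;0 0 -0.04 0;0 0 -0.02 0;0 0 0 0;0 0 0 0"

```text
time: 24.92
tool_pos: [0.4902, -0.2004, 0.0641]
tcp_rot: [3.135, -0.197, 0.002]
wrist_force: [-0.3, -0.3, 0.6]
width: 0.751
grip_force: 0.0
```

Emit:
carry_out --series "0 0 0 0;0 0 0 0;0 0 0 0;0 0 0 0;0 0 0.002 0;0 0 0.003 0;0 0 0 0" --jaw -1

```text
time: 25.8
tool_pos: [0.489, -0.1995, 0.0681]
tcp_rot: [-3.136, 0.195, 0.001]
wrist_force: [-0.6, 0.3, -4.7]
width: 0.478
grip_force: 45.9
```

Emit:
carry_out --series "0.003 -0.0004 0 0;0.003 -0.0004 0 0;0.001 -0.0001 0 0;0.001 -0.0001 0 0;0 0 0 0"

```text
time: 26.42
tool_pos: [0.4975, -0.2005, 0.0683]
tcp_rot: [3.136, -0.195, -0.0]
wrist_force: [0.1, 0.5, -4.5]
width: 0.471
grip_force: 45.9
```

Emit:
carry_out --series "0.001 0.002 0 0;0.001 0 0 0;0.001 0 0 0;0 0 0 0"

```text
time: 26.92
tool_pos: [0.4998, -0.1984, 0.0681]
tcp_rot: [-3.135, 0.195, 0.002]
wrist_force: [-3.0, -0.9, -3.2]
width: 0.473
grip_force: 46.0
```

Emit:
carry_out --series "0.001 0 0 0;0 0 -0.002 0;0 0 -0.002 0;0 0 -0.001 0;0 0 0 0"

```text
time: 27.55
tool_pos: [0.5, -0.1982, 0.0653]
tcp_rot: [-3.135, 0.195, 0.006]
wrist_force: [-11.9, 3.0, 15.2]
width: 0.478
grip_force: 48.0
```

Emit:
carry_out --series "0 0 0 0;0 0 0 0;0 0 0 0;0 0 0.03 0;0 0 0.05 0;0 0 0.05 0;0.02 -0.03 0.05 0;0 0 0 0;0 0 0 0" --jaw 0.5

```text
time: 28.68
tool_pos: [0.5212, -0.2284, 0.2428]
tcp_rot: [-3.135, 0.196, 0.001]
wrist_force: [-0.7, -0.1, -0.2]
width: 0.751
grip_force: 0.0
```

```bash
python3 - <<'E'
from bank import *
print(bot.read_state()["tool_pos"])
im,d,K,T=cam("wrist");w=cloud(d,K,T);oilers(w);bankfit(w);np.savez("w6.npz",im=im,d=d,K=K,T=T)
for c in((.572,-.186),(.5625,-.2665),(.552,-.345)):print(spindle(w,c))
for n in("side","scene"):
    im,d,K,T=cam(n);np.savez(n+"6.npz",im=im,d=d,K=K,T=T);w=cloud(d,K,T);oilers(w)
    for r in spot_in(n,"knob1")[:4]:
        u,v,a,b=r["rect"];P=w[int(v-b/2):int(v+b/2),int(u-a/2):int(u+a/2)].reshape(-1,3);P=P[P[:,2]>.015];print(n,round(r["score"],2),np.round(r["rect"]),np.nanmedian(P,0).round(3))
E
```

```text
[ 0.52120023 -0.22844399  0.24281681]
L cap [ 0.497  -0.1979] r 16.8 bank x -72.9 y 59.5 top z 0.1017 base X [-0.1001 -0.0466]
R cap [ 0.4821 -0.3157] r 17.0 bank x -73.1 y -59.3 top z 0.1017 base X [-0.1003 -0.0466]
rect [ 559.9 -265.7] [249.8  92.8] 82.81 X rng [-0.0482  0.0439] Y [-0.1231  0.1239]
(array([ 572. , -186.9]), 'knob yaw', np.float64(24.5), 'r', np.float64(9.1), 'k', np.float64(3.8), 'cost', np.float64(6.94), 'n', 153, 'z', np.float64(0.0656))
(array([ 562.2, -266.1]), 'knob yaw', np.float64(-20.4), 'r', np.float64(8.7), 'k', np.float64(4.1), 'cost', np.float64(11.14), 'n', 148, 'z', np.float64(0.0654))
(array([ 551.5, -344.9]), 'knob yaw', np.float64(-19.1), 'r', np.float64(9.4), 'k', np.float64(3.1), 'cost', np.float64(9.8), 'n', 163, 'z', np.float64(0.0653))
L cap [ 0.4973 -0.1967] r 17.5 bank x -72.8 y 60.7 top z 0.1029 base X [-0.1015 -0.0468]
R cap [ 0.4833 -0.3154] r 17.5 bank x -72.0 y -58.8 top z 0.103 base X [-0.1015 -0.0481]
side 0.69 [259. 266.  33.  35.] [0.432 0.157 0.044]
side 0.67 [213. 315.  29.  42.] [0.464 0.296 0.042]
side 0.64 [203. 247.  20.  36.] [0.558 0.139 0.044]
side 0.64 [276. 166.  98.  43.] [ 0.516 -0.209  0.054]
scene 0.68 [161. 264.  16.  28.] [0.456 0.283 0.039]
scene 0.62 [208. 255.  19.  22.] [0.425 0.154 0.039]
```

```bash
cat >> bank.py <<'E'
S=[C+.08*V,C,C-.08*V]
def spin2(w,c,zlo):
    Q=near(w,c,.0145,zlo,.075);q=(Q[:,:2]-c)*1000
    if len(q)<30:return None
    a=np.degrees(np.arctan2(q[:,1],q[:,0]))%360;r=np.hypot(*q.T)
    B=np.array([np.percentile(r[abs((a-t+180)%360-180)<6],92) if (abs((a-t+180)%360-180)<6).sum()>3 else np.nan for t in range(0,360,6)])
    T=np.radians(np.arange(0,360,6));ok=~np.isnan(B)
    best=(1e9,)
    for al in range(120,241):
        for k in np.arange(3,6.6,.5):
            for R0 in np.arange(8.5,12.6,.5):
                cs=np.cos(T-np.radians(al));m=np.where(cs>1e-3,np.minimum(R0,k/np.maximum(cs,1e-3)),R0)
                e=np.minimum(abs(m-B)[ok],2).sum()
                if e<best[0]:best=(round(e,1),al-180,k,R0)
    return best
E
python3 - <<'E'
from bank import *
for f in("w1.npz","w2.npz","w6.npz"):
    w=cloud(*load(f)[1:])
    print(f,[[spin2(w,c,z) for z in(.0635,.061,.05)] for c in S])
E
```

```text
w1.npz [[(np.float64(18.1), 22, np.float64(4.0), np.float64(9.0)), (np.float64(21.6), 21, np.float64(5.0), np.float64(10.0)), (np.float64(21.2), 22, np.float64(6.0), np.float64(11.0))], [(np.float64(20.7), -22, np.float64(4.5), np.float64(8.5)), (np.float64(20.1), -19, np.float64(5.5), np.float64(10.0)), (np.float64(18.4), -20, np.float64(6.0), np.float64(11.0))], [(np.float64(23.9), -12, np.float64(4.0), np.float64(8.5)), (np.float64(24.4), -17, np.float64(5.0), np.float64(10.0)), (np.float64(26.4), -17, np.float64(6.0), np.float64(11.0))]]
w2.npz [[(np.float64(15.6), 20, np.float64(4.0), np.float64(8.5)), (np.float64(18.5), 19, np.float64(5.5), np.float64(10.5)), (np.float64(15.1), 20, np.float64(6.0), np.float64(11.0))], [(np.float64(15.2), -18, np.float64(4.0), np.float64(8.5)), (np.float64(19.3), -21, np.float64(5.0), np.float64(10.5)), (np.float64(18.7), -20, np.float64(6.0), np.float64(11.0))], [(np.float64(18.6), -15, np.float64(4.5), np.float64(8.5)), (np.float64(28.8), -17, np.float64(5.5), np.float64(10.0)), (np.float64(30.6), -15, np.float64(6.0), np.float64(11.5))]]
w6.npz [[(np.float64(19.7), 22, np.float64(4.0), np.float64(9.0)), (np.float64(16.3), 23, np.float64(5.0), np.float64(10.5)), (np.float64(22.6), 20, np.float64(5.5), np.float64(11.5))], [(np.float64(17.1), -18, np.float64(4.0), np.float64(8.5)), (np.float64(16.4), -21, np.float64(5.0), np.float64(10.5)), (np.float64(16.2), -20, np.float64(5.5), np.float64(11.5))], [(np.float64(19.4), -20, np.float64(4.0), np.float64(8.5)), (np.float64(21.9), -19, np.float64(5.0), np.float64(10.5)), (np.float64(26.8), -16, np.float64(5.5), np.float64(11.5))]]
```

Both oilers are flush, and the spindle yaws are about +20.5°, -20° and -17°. Next, the knobs.

Emit:
carry_out --series "-0.005 0.01 0.02 0;-0.01 0.04 0.02 3;-0.01 0.045 0.01 3;-0.01 0.045 0 3;-0.01 0.045 0 3;-0.01 0.045 0 3;-0.01 0.045 0 3;-0.01 0.045 0 3;-0.01 0.045 0 3;-0.005 0.02 0 3;0 0 0 0;0 0 0 0"

```text
time: 30.42
tool_pos: [0.4313, 0.1562, 0.294]
tcp_rot: [3.094, 0.541, 0.001]
wrist_force: [1.2, 0.0, 0.0]
width: 0.747
grip_force: 0.0
```

```bash
cat >> bank.py <<'E'
def knobs(n="wrist",seeds=None):
    im,d,K,T=cam(n);w=cloud(d,K,T)
    if seeds is None:
        seeds=[]
        for r in spot_in(n,"knob1"):
            if r["score"]<.4:continue
            u,v,a,b=r["rect"];P=w[max(0,int(v-b/2)):int(v+b/2)+1,max(0,int(u-a/2)):int(u+a/2)+1].reshape(-1,3);P=P[P[:,2]>.045]
            if len(P)>20:seeds.append(np.median(P,0)[:2])
    out=[]
    for c in seeds:
        for _ in range(2):
            P=near(w,c,.06,.052,.072);c=(P[:,:2].max(0)+P[:,:2].min(0))/2
        q=P[:,:2]
        (cc,sz,an)=cv2.minAreaRect(q.astype(np.float32)*1000)
        e=np.linalg.eigh(np.cov(q.T))[1][:,1];pr=(q-q.mean(0))@e;pe=(q-q.mean(0))@np.array([-e[1],e[0]])
        # nose end narrow: width at both ends
        wd=[np.ptp(pe[pr>np.percentile(pr,93)]),np.ptp(pe[pr<np.percentile(pr,7)])]
        if wd[0]<wd[1]: e=-e   # e now points to +x (blunt end)
        pr=(q-q.mean(0))@e
        box=np.array(cc)/1000; L=max(sz)/1000
        yaw=np.arctan2(e[1],e[0])
        # refine direction with min-area rect
        cand=np.radians([an,an+90,an+180,an+270]);y2=cand[np.argmin(abs((cand-yaw+np.pi)%(2*np.pi)-np.pi))]
        ax=np.array([np.cos(y2),np.sin(y2)])
        o=box+ax*((q-box)@ax).max()-ax*.022
        out.append((o,np.degrees(y2)));print("knob o",o.round(4),"yaw rect",round((np.degrees(y2)+180)%360-180,1),"pca",round(np.degrees(yaw),1),"size",np.round(sz,1),"ends",np.round(np.array(wd)*1000,1),"n",len(q),"topz",np.median(P[:,2]).round(4))
    return im,w,out
E
python3 - <<'E'
from bank import *
print(bot.read_state()["tool_pos"])
im,w,o=knobs();cv2.imwrite("pics/k1.png",im)
m=(w[...,2]>.075)
for x in np.arange(.34,.66,.04):
    print(round(x,2),[int(np.nanpercentile(w[k][:,2],95)*1000) if (k:=(abs(w[...,0]-x)<.02)&(abs(w[...,1]-y)<.02)).sum()>3 else None for y in np.arange(-.02,.42,.04)])
E
```

```text
[0.43133692 0.15617216 0.29399685]
knob o [0.5624 0.1261] yaw rect -23.6 pca -25.0 size [18.1 57.7] ends [ 9.5 17.6] n 671 topz 0.0623
knob o [0.4702 0.2822] yaw rect -30.3 pca -31.2 size [18.4 57.9] ends [11.1 16.6] n 665 topz 0.0623
knob o [0.4375 0.148 ] yaw rect -5.9 pca -5.8 size [17.6 57.6] ends [10.4 17.3] n 537 topz 0.0623
0.34 [2, 2, 2, 34, 39, 39, 39, 2, 2, 2, 2]
0.38 [2, 2, 2, 36, 39, 39, 39, 2, 2, 2, 2]
0.42 [2, 2, 2, 352, 316, 372, 371, 2, 2, 2, 2]
0.46 [2, 2, 2, 371, 380, 381, 2, 62, 63, 2, 2]
0.5 [69, 2, 2, 2, 2, 2, 2, 62, 33, 15, 15]
0.54 [71, 2, 2, 33, 63, 2, 21, 2, 15, 135, 135]
0.58 [71, 2, 2, 62, 63, 2, 45, 14, 15, 15, 15]
0.62 [71, 2, 2, 53, 2, 2, 51, 15, 15, None, None]
```

View pics/k1.png

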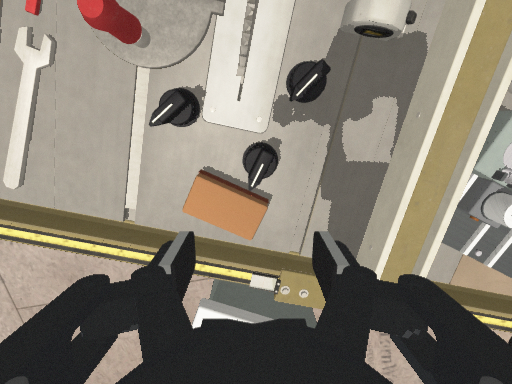

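The picture shows the three knobs at (307,80), (178,107) and (260,160), with their noses towards the robot, which agrees with the fits. I'll take the nearest one first, at (.4375,.148) with yaw -6°, and fit it to spindle 1.

Emit:
carry_out --series "0.002 -0.0025 -0.03 -8.6;0.002 -0.0025 -0.03 -8.6;0.0022 -0.0032 -0.03 -8.6;0 0 -0.05 0;0 0 -0.04 0;0 0 -0.03 0;0 0 -0.02 0;0 0 -0.018 0;0 0 0 0;0 0 0 0" --jaw -0.05

```text
time: 31.78
tool_pos: [0.438, 0.1475, 0.0453]
tcp_rot: [3.137, -0.165, -0.0]
wrist_force: [0.6, 1.1, -0.6]
width: 0.476
grip_force: 0.0
```

Emit:
carry_out --series "0 0 0 0;0 0 0 0;0 0 0 0;0 0 0 0;0 0 0.01 0;0 0 0.04 0;0 0 0.05 0;0 0 0.05 0;0 0 0 0" --jaw -1 --grip_force 60

```text
time: 32.9
tool_pos: [0.4408, 0.1492, 0.2007]
tcp_rot: [-3.134, 0.162, -0.015]
wrist_force: [-0.0, -0.9, -0.8]
width: 0.199
grip_force: 59.9
```

Emit:
carry_out --series "0.005 -0.012 0 2;0.0146 -0.037 0 2.9;0.0146 -0.037 0 2.9;0.0146 -0.037 0 2.9;0.0146 -0.037 0 2.9;0.0146 -0.037 0 2.9;0.0146 -0.037 0 2.9;0.0146 -0.037 0 2.9;0.0146 -0.037 0 2.9;0.0095 -0.028 -0.03 1.2;0 0 -0.03 0;0 0 0 0;0 0 0 0;0 0 0 0"

```text
time: 34.65
tool_pos: [0.5698, -0.1876, 0.1369]
tcp_rot: [3.09, 0.559, 0.003]
wrist_force: [-0.5, -0.6, -0.5]
width: 0.201
grip_force: 60.0
```

```bash
python3 - <<'E'
from bank import *
s=bot.read_state();print(s["tool_pos"],s["width"],s["grip_force"],np.degrees(2*np.arctan2(s["tcp_rot"][1],s["tcp_rot"][0])),S)
im,d,K,T=cam("wrist");w=cloud(d,K,T);cv2.imwrite("pics/g1.png",im);np.savez("g1.npz",im=im,d=d,K=K,T=T)
cv2.imwrite("pics/g1s.png",cam("side")[0])
E
```

```text
[ 0.56981503 -0.18764535  0.13688991] 0.20071465733844296 59.95285837119354 20.508198039832354 [array([ 0.57192968, -0.18661863]), array([ 0.562, -0.266]), array([ 0.55207032, -0.34538137])]
```

View pics/g1.png

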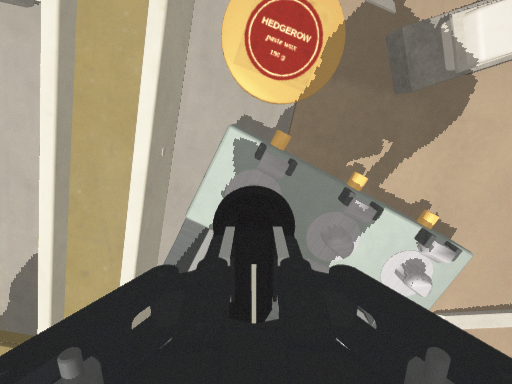

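The view shows the knob held square, its white line centred at (254,295) and the front rim at (254,190). I'll check its offset in the grip from depth.

```bash
cat >> bank.py <<'E'
def held(w,s):
    y=2*np.arctan2(s["tcp_rot"][1],s["tcp_rot"][0]);p=np.array(s["tool_pos"])
    a=np.array([np.cos(y),np.sin(y)]);b=np.array([-a[1],a[0]])
    q=w[...,:2]-p[:2];x=q@a;yy=q@b;z=w[...,2]-p[2]
    for z0,z1 in((-.05,-.035),(-.03,-.013)):
        m=(z>z0)&(z<z1)&(np.hypot(x,yy)<.04)&(x>.008)
        print("z",z0,"n",m.sum(),"xmax",np.percentile(x[m],99.5).round(4) if m.any() else 0,"ymin/max",np.percentile(yy[m],[.5,99.5]).round(4) if m.any() else 0,"z rng",np.percentile(z[m],[2,50,98]).round(4) if m.any() else 0)
    m=(z>.005)&(z<.03)&(abs(yy)<.02)&(x>-.045)&(x<.03)
    if m.any():print("bar x",np.percentile(x[m],[1,99]).round(4),"z",np.median(z[m]).round(4))
E
python3 - <<'E'
from bank import *
im,d,K,T=load("g1.npz");held(cloud(d,K,T),bot.read_state())
E
```

```text
z -0.05 n 706 xmax 0.0258 ymin/max [-0.0244  0.0239] z rng [-0.0427 -0.0386 -0.0361]
z -0.03 n 1000 xmax 0.0229 ymin/max [-0.0204  0.0199] z rng [-0.0292 -0.0169 -0.0131]
bar x [-0.0284  0.0209] z 0.0163
```

Emit:
carry_out --series "0.0025 0.0012 -0.012 0;0 0 -0.012 0;0 0 -0.006 0;0 0 -0.005 0;0 0 0 0"

```text
time: 35.38
tool_pos: [0.5716, -0.1866, 0.1]
tcp_rot: [3.092, 0.558, 0.0]
wrist_force: [1.3, -0.2, -0.1]
width: 0.202
grip_force: 59.9
```

Emit:
carry_out --series "0 0 -0.004 0;0 0 -0.004 0;0 0 -0.003 0;0 0 -0.002 0;0 0 0 0"

```text
time: 36.0
tool_pos: [0.5716, -0.1866, 0.0867]
tcp_rot: [3.091, 0.558, 0.001]
wrist_force: [3.3, -1.3, -3.0]
width: 0.2
grip_force: 59.5
```

Emit:
carry_out --series "0 0 -0.002 0;0 0 -0.001 0;0 0 -0.001 0;0 0 0 0"

```text
time: 36.5
tool_pos: [0.5718, -0.1867, 0.0864]
tcp_rot: [3.091, 0.558, 0.001]
wrist_force: [-3.8, 2.3, 18.2]
width: 0.204
grip_force: 63.4
```

Emit:
carry_out --series "0 0 -0.0015 0;0 0 -0.001 0;0 0 0 0"

```text
time: 36.88
tool_pos: [0.5719, -0.1867, 0.0864]
tcp_rot: [3.091, 0.558, 0.001]
wrist_force: [-10.1, 2.8, 30.3]
width: 0.201
grip_force: 66.0
```

Emit:
carry_out --series "0 0 0.003 0;0 0 0 0;0 0 0 0;0 0 0 0;0 0 0.03 0;0 0 0.05 0;-0.01 0.04 0.05 0;-0.01 0.04 0.05 0;0 0 0 0" --jaw -0.05

```text
time: 38.0
tool_pos: [0.5536, -0.1078, 0.2646]
tcp_rot: [3.089, 0.562, 0.01]
wrist_force: [0.2, -0.3, 0.1]
width: 0.473
grip_force: 0.0
```

```bash
cat >> bank.py <<'E'
def seated(n="wrist"):
    im,d,K,T=cam(n);w=cloud(d,K,T)
    for i,c in enumerate(S):
        P=near(w,c,.04,.085,.13)
        print("seat",i+1,len(P),np.percentile(P[:,2],[50,90]).round(4) if len(P)>10 else None,P.mean(0)[:2].round(3) if len(P) else "")
    oilers(w);return im,w
E
python3 - <<'E'
from bank import *
im,w=seated();cv2.imwrite("pics/p1.png",im);seated("side")
E
```

```text
seat 1 886 [0.1022 0.1036] [ 0.568 -0.186]
seat 2 0 None 
seat 3 0 None 
L cap [ 0.545  -0.1928] r 10.8 bank x -25.9 y 70.5 top z 0.101 base X [-0.1001 -0.0469]
seat 1 195 [0.0976 0.1042] [ 0.564 -0.184]
seat 2 0 None 
seat 3 0 None 
L cap [ 0.5162 -0.1935] r 36.1 bank x -54.4 y 66.2 top z 0.1024 base X [-0.1018 -0.0469]
R cap [ 0.4816 -0.3156] r 18.3 bank x -73.7 y -59.2 top z 0.1024 base X [-0.101  -0.0478]
```

Knob 1 is home, its top at 102 mm. Next, the knob near (.562,.126).

Emit:
carry_out --series "-0.006 0.018 0.01 -4;-0.012 0.036 0.01 -6;-0.012 0.036 0 -6;-0.012 0.036 0 -6;-0.012 0.036 0 -6;-0.012 0.036 0 -6;-0.012 0.036 0 -6;-0.006 0.018 0 -4;0 0 0 0;0 0 0 0"

```text
time: 39.35
tool_pos: [0.4678, 0.1416, 0.2785]
tcp_rot: [3.074, -0.639, -0.004]
wrist_force: [-0.5, -0.5, 0.6]
width: 0.477
grip_force: 0.0
```

```bash
python3 - <<'E'
from bank import *
s=bot.read_state();print(s["tool_pos"],np.degrees(2*np.arctan2(s["tcp_rot"][1],s["tcp_rot"][0])),s["q"][5])
im,w,o=knobs();cv2.imwrite("pics/k2.png",im)
E
```

```text
[0.4678248  0.14158685 0.27853101] -23.50300642822537 2.224517508697252
knob o [0.4704 0.2818] yaw rect -31.4 pca -31.6 size [18.8 58.2] ends [11.5 15.3] n 567 topz 0.0624
knob o [0.5628 0.1256] yaw rect -24.3 pca -24.2 size [17.9 58. ] ends [10.7 17.5] n 713 topz 0.0624
```

Emit:
carry_out --series "0.03 -0.005 -0.01 -0.8;0.035 -0.006 -0.03 0;0.0298 -0.0048 -0.04 0;0 0 -0.05 0;0 0 -0.04 0;0 0 -0.03 0;0 0 -0.02 0;0 0 -0.0125 0;0 0 0 0;0 0 0 0"

```text
time: 40.7
tool_pos: [0.5641, 0.127, 0.049]
tcp_rot: [-3.07, 0.662, -0.003]
wrist_force: [0.5, -0.7, 0.5]
width: 0.478
grip_force: 0.0
```

Emit:
carry_out --series "0 0 0 0;0 0 0 0;0 0 0 0;0 0 0 0;0 0 0.01 0;0 0 0.04 0;0 0 0.05 0;0 0 0.05 0;0 0 0 0" --jaw -1

```text
time: 41.82
tool_pos: [0.5663, 0.1275, 0.2038]
tcp_rot: [-3.067, 0.661, -0.015]
wrist_force: [0.8, -0.2, -0.4]
width: 0.199
grip_force: 59.4
```

Emit:
carry_out --series "0 -0.02 0 0.5;0 -0.042 0 0.5;0 -0.042 0 0.5;0 -0.042 0 0.5;0 -0.042 0 0.5;0 -0.042 0 0.5;-0.001 -0.042 0 0.5;-0.001 -0.042 0 0.5;-0.001 -0.04 0 0.2;0 -0.025 -0.02 0;0 -0.015 -0.02 0;0 0 -0.015 0;0 0 0 0;0 0 0 0;0 0 0 0"

```text
time: 43.7
tool_pos: [0.5608, -0.2668, 0.1439]
tcp_rot: [3.093, -0.547, 0.003]
wrist_force: [-0.0, -0.1, -0.1]
width: 0.194
grip_force: 59.4
```

```bash
cat >> bank.py <<'E'
def hold():
    s=bot.read_state();im,d,K,T=cam("wrist");print(np.round(s["tool_pos"],4),round(s["width"],3),"yaw",np.degrees(2*np.arctan2(s["tcp_rot"][1],s["tcp_rot"][0])).round(1));held(cloud(d,K,T),s);return im
E
python3 -c "
from bank import *
hold()"
```

```text
[ 0.5608 -0.2668  0.1439] 0.194 yaw -20.1
z -0.05 n 755 xmax 0.0266 ymin/max [-0.0245  0.0242] z rng [-0.0455 -0.0411 -0.0355]
z -0.03 n 1157 xmax 0.0237 ymin/max [-0.0218  0.0216] z rng [-0.0293 -0.0169 -0.0146]
bar x [-0.0301  0.0216] z 0.0138
```

Emit:
carry_out --series "0.0012 0.0007 -0.018 0;0 0 -0.012 0;0 0 -0.006 0;0 0 -0.005 0;0 0 0 0"

```text
time: 44.38
tool_pos: [0.5615, -0.2667, 0.1016]
tcp_rot: [3.093, -0.549, 0.001]
wrist_force: [1.2, 0.0, -0.2]
width: 0.202
grip_force: 59.6
```

Emit:
carry_out --series "0 0 -0.004 0;0 0 -0.004 0;0 0 -0.003 0;0 0 -0.002 0;0 0 0 0"

```text
time: 45.0
tool_pos: [0.5613, -0.2667, 0.089]
tcp_rot: [3.093, -0.549, 0.001]
wrist_force: [1.7, -0.8, 4.4]
width: 0.203
grip_force: 59.9
```

Emit:
carry_out --series "0 0 -0.002 0;0 0 -0.0015 0;0 0 -0.0015 0;0 0 0 0"

```text
time: 45.5
tool_pos: [0.5614, -0.2668, 0.0889]
tcp_rot: [3.093, -0.549, 0.001]
wrist_force: [-10.5, 4.5, 29.1]
width: 0.201
grip_force: 63.8
```

Emit:
carry_out --series "0 0 0.003 0;0 0 0 0;0 0 0 0;0 0 0 0;0 0 0.03 0;0 0 0.05 0;-0.01 0.04 0.05 0;-0.01 0.04 0.05 0;0 0 0 0" --jaw -0.05

```text
time: 46.62
tool_pos: [0.5441, -0.1883, 0.2687]
tcp_rot: [3.093, -0.545, 0.014]
wrist_force: [0.2, -0.5, -0.6]
width: 0.474
grip_force: 0.0
```

```bash
python3 - <<'E'
from bank import *
s=bot.read_state();print(s["tool_pos"],s["q"])
seated();
im,d,K,T=cam("scene");w=cloud(d,K,T)
for r in spot_in("scene","knob1"):
    u,v,a,b=r["rect"];P=w[int(v-b/2):int(v+b/2),int(u-a/2):int(u+a/2)].reshape(-1,3);P=P[P[:,2]>.015];print(round(r["score"],2),np.nanmedian(P,0).round(3))
E
```

```text
[ 0.54407585 -0.18825317  0.26869084] [-3.76728037e-01  5.69837802e-02  1.79891825e+00  6.35642220e-04
  1.27650139e+00  1.54266363e+00]
seat 1 824 [0.1024 0.1037] [ 0.568 -0.189]
seat 2 938 [0.1023 0.1036] [ 0.558 -0.264]
seat 3 0 None 
L cap [ 0.5159 -0.1934] r 35.9 bank x -54.7 y 66.3 top z 0.1018 base X [-0.0996 -0.0468]
R cap [ 0.4822 -0.3158] r 16.9 bank x -73.0 y -59.3 top z 0.1018 base X [-0.1    -0.0468]
0.74 [0.456 0.283 0.042]
0.58 [ 0.564 -0.177  0.066]
0.24 [0.644 0.085 0.046]
```

Two knobs are home. The third, at (.470,.282), needs the half-turned grasp.

Emit:
carry_out --series "-0.003 0.015 0 8;-0.005 0.032 0 10.6;-0.005 0.032 0 10.6;-0.005 0.032 0 10.6;-0.005 0.032 0 10.6;-0.005 0.032 0 10.6;-0.005 0.032 0 10.6;-0.005 0.032 0 10.6;-0.005 0.032 0 10.6;-0.005 0.032 0 10.6;-0.005 0.032 0 10.6;-0.005 0.032 0 10.6;-0.005 0.032 0 10.6;-0.005 0.032 0 10.6;-0.005 0.032 0 10.6;-0.003 0.015 0 10.6;0 0 0 2;0 0 0 0;0 0 0 0"

```text
time: 49.15
tool_pos: [0.466, 0.2876, 0.2625]
tcp_rot: [-0.847, -3.025, 0.002]
wrist_force: [-0.3, -0.0, -0.8]
width: 0.475
grip_force: 0.0
```

```bash
python3 - <<'E'
from bank import *
s=bot.read_state();print(s["tool_pos"],np.degrees(2*np.arctan2(s["tcp_rot"][1],s["tcp_rot"][0])),s["q"][5])
im,w,o=knobs();cv2.imwrite("pics/k3.png",im)
print("tall", w[(w[...,2]>.08)&(w[...,2]<.2)&(np.hypot(w[...,0]-.47,w[...,1]-.282)<.12)].reshape(-1,3)[::60].round(3)[:12])
P=w[(w[...,2]>.08)&(w[...,2]<.2)];r=np.hypot(P[:,0]-.47,P[:,1]-.282);i=r.argsort()[:3];print(P[i],r[i])
E
```

```text
[0.46598995 0.28762669 0.26253155] -211.29774808694833 -0.5167495455592571
knob o [0.4685 0.2824] yaw rect -31.1 pca -30.8 size [17.2 56.9] ends [ 9.6 16.3] n 600 topz 0.0624
tall [[0.523 0.357 0.08 ]
 [0.527 0.362 0.094]
 [0.522 0.354 0.107]
 [0.521 0.355 0.12 ]
 [0.522 0.349 0.114]
 [0.533 0.369 0.121]
 [0.524 0.354 0.127]
 [0.53  0.34  0.096]
 [0.526 0.355 0.134]
 [0.525 0.342 0.123]
 [0.531 0.359 0.136]
 [0.527 0.346 0.133]]
[[0.52662659 0.33843858 0.12189582]
 [0.52632197 0.3390258  0.12037065]
 [0.52608796 0.33962829 0.11866252]] [0.07994926 0.08015052 0.08041691]
```

View pics/k3.png

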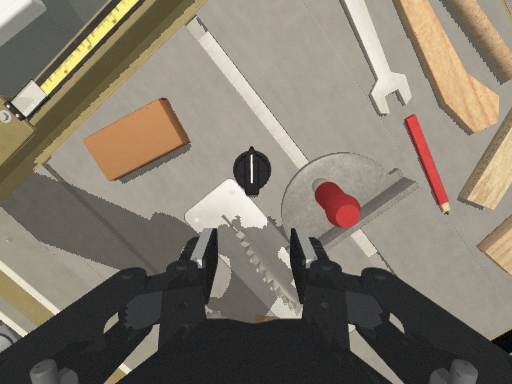

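The view shows the third knob at (252,172), with the red handle 80 mm away and outside the jaws' line, so I'll grasp it with the jaws less open.

Emit:
carry_out --series "0.0025 -0.0052 -0.03 0;0 0 -0.05 0;0 0 -0.04 0;0 0 -0.035 0;0 0 -0.03 0;0 0 -0.02 0;0 0 -0.0105 0;0 0 0 0;0 0 0 0" --jaw -0.25

```text
time: 50.38
tool_pos: [0.4692, 0.2838, 0.0488]
tcp_rot: [0.843, 3.025, 0.002]
wrist_force: [-0.2, 0.6, 0.3]
width: 0.376
grip_force: 0.0
```

Emit:
carry_out --series "0 0 0 0;0 0 0 0;0 0 0 0;0 0 0 0;0 0 0.01 0;0 0 0.04 0;0 0 0.05 0;0 0 0.05 0;0 0 0 0" --jaw -1

```text
time: 51.5
tool_pos: [0.4713, 0.2852, 0.2035]
tcp_rot: [0.841, 3.019, 0.011]
wrist_force: [0.1, -0.3, -0.4]
width: 0.199
grip_force: 61.0
```

Emit:
carry_out --series "0.0025 -0.02 0 0.5;0.0055 -0.0425 0 1;0.0055 -0.0425 0 1;0.0055 -0.0425 0 1;0.0055 -0.0425 0 1;0.0055 -0.0425 0 1;0.0055 -0.0425 0 1;0.0055 -0.0425 0 1;0.0055 -0.0425 0 1;0.0055 -0.0425 0 1;0.0055 -0.0425 0 1;0.0055 -0.0425 0 1;0.0055 -0.0425 0 1;0.0055 -0.0425 0 1;0.0055 -0.0425 0 1;0.0015 -0.016 -0.02 0;0 0 -0.02 0;0 0 -0.01 0;0 0 0 0;0 0 0 0"

```text
time: 54.0
tool_pos: [0.5498, -0.3468, 0.1482]
tcp_rot: [0.452, 3.108, -0.0]
wrist_force: [0.0, -0.2, -0.5]
width: 0.199
grip_force: 60.9
```

```bash
python3 -c "
from bank import *
cv2.imwrite('pics/g3.png',hold())"
```

```text
[ 0.5498 -0.3468  0.1482] 0.199 yaw 163.4
z -0.05 n 612 xmax 0.0255 ymin/max [-0.0239  0.0244] z rng [-0.0454 -0.0409 -0.0356]
z -0.03 n 799 xmax 0.0308 ymin/max [-0.0199  0.0204] z rng [-0.029  -0.0164 -0.0142]
bar x [-0.0209  0.0289] z 0.0139
```

Emit:
carry_out --series "0.0022 0.0013 -0.022 0;0 0 -0.012 0;0 0 -0.006 0;0 0 -0.005 0;0 0 0 0"

```text
time: 54.68
tool_pos: [0.5513, -0.3462, 0.1022]
tcp_rot: [-0.454, -3.108, -0.0]
wrist_force: [-0.7, 0.6, 0.1]
width: 0.197
grip_force: 61.0
```

Emit:
carry_out --series "0 0 -0.004 0;0 0 -0.004 0;0 0 -0.003 0;0 0 -0.002 0;0 0 0 0"

```text
time: 55.3
tool_pos: [0.5512, -0.3462, 0.089]
tcp_rot: [-0.454, -3.108, 0.0]
wrist_force: [-0.6, -0.2, -0.8]
width: 0.197
grip_force: 60.9
```

Emit:
carry_out --series "0 0 -0.002 0;0 0 -0.0015 0;0 0 -0.001 0;0 0 0 0"

```text
time: 55.8
tool_pos: [0.5514, -0.3464, 0.0888]
tcp_rot: [-0.454, -3.108, 0.0]
wrist_force: [-9.5, 4.2, 19.3]
width: 0.198
grip_force: 64.0
```

Emit:
carry_out --series "0 0 -0.0015 0;0 0 -0.001 0;0 0 0 0"

```text
time: 56.18
tool_pos: [0.5514, -0.3465, 0.0888]
tcp_rot: [-0.454, -3.108, 0.0]
wrist_force: [-14.7, 7.9, 30.8]
width: 0.202
grip_force: 65.7
```

Emit:
carry_out --series "0 0 0.003 0;0 0 0 0;0 0 0 0;0 0 0 0;0 0 0.03 0;0 0 0.05 0;-0.016 0.035 0.05 0;-0.016 0.035 0.03 0;-0.016 0.038 0 0;-0.0064 0.041 0 0;0 0 0 0;0 0 0 0" --jaw -0.05

```text
time: 57.68
tool_pos: [0.4974, -0.1977, 0.2451]
tcp_rot: [0.453, 3.109, -0.001]
wrist_force: [0.2, -1.1, 0.5]
width: 0.476
grip_force: 0.0
```

```bash
python3 - <<'E'
from bank import *
s=bot.read_state();print(s["tool_pos"])
im,w=seated();cv2.imwrite("pics/p3.png",im);seated("side")
E
```

```text
[ 0.49744062 -0.19773737  0.24506107]
seat 1 726 [0.102  0.1034] [ 0.56 -0.19]
seat 2 170 [0.0957 0.1014] [ 0.548 -0.256]
seat 3 712 [0.1006 0.1032] [ 0.539 -0.339]
L cap [ 0.5162 -0.1938] r 36.9 bank x -54.4 y 66.0 top z 0.1016 base X [-0.1014 -0.0474]
R cap [ 0.4994 -0.3272] r 38.5 bank x -54.5 y -68.5 top z 0.1015 base X [-0.1016 -0.0472]
seat 1 193 [0.0985 0.1045] [ 0.564 -0.184]
seat 2 154 [0.0983 0.1047] [ 0.555 -0.259]
seat 3 142 [0.0974 0.1045] [ 0.547 -0.339]
L cap [ 0.5161 -0.1933] r 36.0 bank x -54.6 y 66.5 top z 0.1022 base X [-0.1013 -0.0469]
R cap [ 0.4992 -0.3235] r 36.3 bank x -55.2 y -64.9 top z 0.1018 base X [-0.1007 -0.0476]
```

View pics/p3.png

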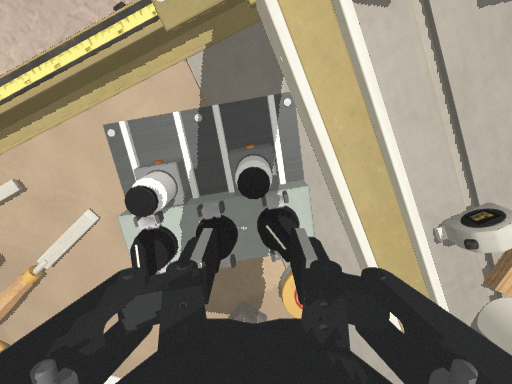

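All three knobs are home and both oilers are flush, with the caps at (253,180) and (150,198) in this view. Next I'll prime the left oiler with shut fingers.

Emit:
carry_out --series "0 0 0 0;0 0 -0.04 0;0 0 -0.04 0;0 0 -0.03 0;0 0 -0.012 0;0 0 0 0;0 0 0 0" --jaw -1 --grip_force 30

```text
time: 58.65
tool_pos: [0.4984, -0.1982, 0.1247]
tcp_rot: [0.454, 3.106, -0.001]
wrist_force: [-0.8, -0.6, 0.3]
width: 0.004
grip_force: 0.0
```

Emit:
carry_out --series "0 0 -0.004 0;0 0 -0.004 0;0 0 -0.004 0;0 0 -0.004 0;0 0 -0.003 0;0 0 0 0"

```text
time: 59.4
tool_pos: [0.4978, -0.1978, 0.1055]
tcp_rot: [0.454, 3.108, -0.001]
wrist_force: [-2.8, 0.9, 9.4]
width: 0.002
grip_force: 4.7
```

Emit:
carry_out --series "0 0 -0.002 0;0 0 -0.002 0;0 0 -0.001 0;0 0 0 0"

```text
time: 59.9
tool_pos: [0.4979, -0.1978, 0.1011]
tcp_rot: [0.454, 3.107, -0.001]
wrist_force: [-3.8, 1.2, 12.1]
width: 0.001
grip_force: 5.8
```

Emit:
carry_out --series "0 0 -0.001 0;0 0 -0.001 0;0 0 0 0"

```text
time: 60.28
tool_pos: [0.4983, -0.1979, 0.101]
tcp_rot: [0.454, 3.107, -0.001]
wrist_force: [-8.5, 2.1, 21.2]
width: 0.003
grip_force: 11.1
```

Emit:
carry_out --series "0 0 0.01 0;0 0 0.015 0;0 0 0.03 0;0 0 0.02 0;-0.004 -0.03 0 0;-0.004 -0.03 0 0;-0.004 -0.03 0 0;-0.0035 -0.028 0 0;0 0 0 0;0 0 0 0"

```text
time: 61.52
tool_pos: [0.4815, -0.3149, 0.1718]
tcp_rot: [-0.455, -3.108, -0.001]
wrist_force: [0.2, 0.3, -0.2]
width: -0.007
grip_force: 0.0
```

```bash
python3 - <<'E'
from bank import *
s=bot.read_state();print(s["tool_pos"])
for n in ("side","wrist"):
    im,d,K,T=cam(n);w=cloud(d,K,T)
    for c in((.497,-.1977),(.482,-.316)):
        P=near(w,c,.022,.08,.108);print(n,len(P),np.percentile(P[:,2],[50,90]) if len(P)>5 else "",P[:,:2].mean(0) if len(P)>5 else "")
    oilers(w)
E
```

```text
[ 0.48149488 -0.3149318   0.17177164]
side 119 [0.10151198 0.10415338] [ 0.49594442 -0.1930946 ]
side 109 [0.10035752 0.10438429] [ 0.481542   -0.31024962]
L cap [ 0.5168 -0.1957] r 36.0 bank x -53.6 y 64.2 top z 0.1021 base X [-0.1015 -0.0474]
R cap [ 0.5015 -0.3223] r 37.8 bank x -53.0 y -63.4 top z 0.1024 base X [-0.1016 -0.0471]
wrist 1664 [0.10172441 0.10260472] [ 0.49515847 -0.19911025]
wrist 1431 [0.101758   0.10258186] [ 0.4801708 -0.3155905]
L cap [ 0.516  -0.1944] r 36.7 bank x -54.6 y 65.3 top z 0.1016 base X [-0.1013 -0.047 ]
R cap [ 0.4814 -0.316 ] r 16.9 bank x -73.8 y -59.6 top z 0.1018 base X [-0.1015 -0.048 ]
```

Emit:
carry_out --series "0 -0.0008 -0.03 0;0 0 -0.02 0;0 0 -0.006 0;0 0 -0.004 0;0 0 -0.004 0;0 0 -0.003 0;0 0 -0.002 0;0 0 0 0"

```text
time: 62.62
tool_pos: [0.4817, -0.3157, 0.105]
tcp_rot: [-0.454, -3.108, -0.002]
wrist_force: [-5.3, 6.0, 10.1]
width: 0.003
grip_force: 4.9
```

Emit:
carry_out --series "0 0 -0.002 0;0 0 -0.0015 0;0 0 -0.0015 0;0 0 0 0"

```text
time: 63.12
tool_pos: [0.4818, -0.3157, 0.1013]
tcp_rot: [-0.454, -3.108, -0.002]
wrist_force: [-5.9, 6.8, 15.4]
width: 0.003
grip_force: 7.9
```

Emit:
carry_out --series "0 0 -0.001 0;0 0 -0.0005 0;0 0 0 0"

```text
time: 63.5
tool_pos: [0.4819, -0.3158, 0.1012]
tcp_rot: [-0.454, -3.108, -0.002]
wrist_force: [-8.7, 8.0, 23.6]
width: 0.001
grip_force: 11.8
```

Emit:
carry_out --series "0 0 0.01 0;0 0 0.015 0;0 0 0.04 0;0 0 0.04 0;0 0 0.04 0;0.01 0.02 0.02 0;0.01 0.02 0 0;0.01 0.02 0 0;0 0 0 0;0 0 0 0;0 0 0 0"

```text
time: 64.88
tool_pos: [0.5116, -0.2571, 0.2618]
tcp_rot: [0.455, 3.108, -0.001]
wrist_force: [-0.3, -0.2, 0.9]
width: 0.002
grip_force: 0.0
```

```bash
python3 - <<'E'
from bank import *
s=bot.read_state();print(s["tool_pos"])
for n in ("wrist","side"):
    im,d,K,T=cam(n);w=cloud(d,K,T);q=w[...,:2]-C;X=q@U;Y=q@V
    for c in((.497,-.1977),(.482,-.316)):
        P=near(w,c,.0185,.095,.108);print(n,len(P),np.percentile(P[:,2],[50,90]),((P[:,:2].max(0)+P[:,:2].min(0))/2).round(4))
    for Y0 in(.06,-.06):
        m=(abs(Y-Y0)<.02)&(abs(w[...,2]-.039)<.004)&(X<-.0465);b=X[m];print("base rear",np.percentile(b,1).round(4))
        if n=="wrist":
            g=(abs(abs(Y-Y0)-.024)<.004)&(X<-.035)&(X>-.06)&(w[...,2]<.034);print("gap pts",g.sum())
    if n=="wrist":cv2.imwrite("pics/end.png",cv2.resize(im,(800,600)))
seated()
E
```

```text
[ 0.51155183 -0.25706496  0.2617686 ]
wrist 813 [0.10177589 0.10274742] [ 0.4962 -0.1978]
wrist 781 [0.1017455 0.1027255] [ 0.4815 -0.316 ]
base rear -0.1015
gap pts 3
base rear -0.1015
gap pts 7
side 83 [0.10301341 0.1042692 ] [ 0.4966 -0.1974]
side 68 [0.10287468 0.1046191 ] [ 0.4821 -0.3156]
base rear -0.1017
base rear -0.1019
seat 1 772 [0.1023 0.1036] [ 0.564 -0.19 ]
seat 2 510 [0.1021 0.1035] [ 0.546 -0.261]
seat 3 818 [0.1021 0.1035] [ 0.546 -0.343]
L cap [ 0.5162 -0.1949] r 36.6 bank x -54.3 y 64.9 top z 0.1016 base X [-0.1014 -0.0471]
R cap [ 0.4992 -0.327 ] r 37.8 bank x -54.7 y -68.3 top z 0.1015 base X [-0.1014 -0.047 ]
```

View pics/end.png

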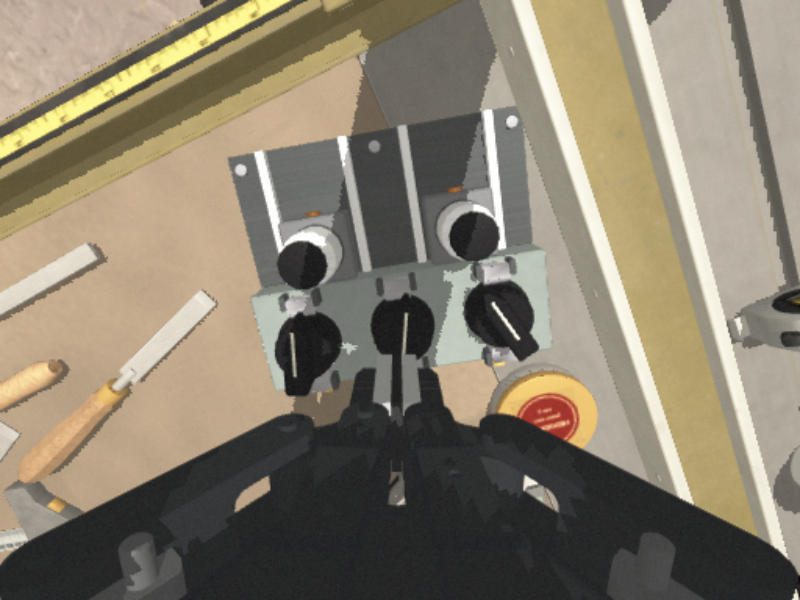

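The picture shows three seated knobs with their noses towards the oilers, both oilers flush against the block, and both caps up. Handing in.

```bash
python3 -c "
from workcell import bot
print(bot.finish_job())"
```

```text
the job is handed in; nothing more can be done
None
```

I've handed the job in: both oilers measured flush to within about 1 mm, all three knobs are pressed home on their spindles, and the left then right oilers were primed and sprang back up. It took about 65 s; the early tries at sliding the left oiler tipped it, so I lifted both oilers slightly and carried them along their bays.

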